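Put the melt-flow kit back in its nests

ROBOT

A 7-joint arm with a two-finger parallel gripper is mounted at the origin on the work surface. World frame = base frame: x ahead of the robot, y to its left, z up, the work surface at z = 0. Lengths are in m, angles in rad, forces in N, time in s.
With the tool pointing down it reaches from about 0.4 to 0.85 m from the base axis. Payload 4.5 kg.
Tool frame: the origin (TCP) lies on the centre line of the jaws, within the pads' length; the fingertips stand 11 mm ahead of it and the grasp point (between the pads) lies 8 mm behind it; z points along the fingers, y is the line along which they close (so a half turn about z gives the same grasp; the last joint's range is limited). The gripper opens to 88 mm and grips with 3 to 60 N. Pads are 18 mm wide; open, the fingers measure 123 mm over their backs; the gripper's body (75 mm by 187 mm) begins 45 mm behind the grasp point.
Start: joints at [-1.19, 0.689, -0.195, 1.565, 0.157, 0.902, -0.215], TCP at [0.212, 0.588, 0.25] pointing down, gripper open.
Joint ranges: [-3.01, 3.01], [-0.46, 2.08], [-1.47, 1.51], [0.13, 2.56], [-1, 4.14], [0.04, 2.09], [-2.66, 2.66]. Speed limits (rad/s): [2.57, 2.57, 3.14, 3.14, 3.14, 3.14, 3.14].

INTERFACE

Orientations are given as a rotation vector (axis times angle).
In Python, from bench import arm gives the robot as it stands.
- The arm moves only by the shell command python3 -m handwheel 'ROWS' [FORCE]. ROWS is a JSON object whose one key "deltas" holds a list of rows, each a list of 3 entries, a list of its own where there are three numbers: the shift along the tool's x, y, z in mm, then the turn about the tool's z in degrees, then the opening, from 0 (shut) to 1 (fully open). In form: {"deltas": [[[x, y, z], turn, gripper], ...]}. A call has 1 to 8 rows; each row is the pose to reach, as a shift and turn from the pose commanded when the call began, along the tool's axes at that moment; what a row does not reach only later rows make up. A row lasts 1/10 s, in which the tool goes at most 50 mm and 8.59 degrees, less where a joint would pass 70% of its speed; a pose out of reach is approached as far as the arm can. A call with a gripper value outside its range is refused whole. The fingers move at their own pace and stop on an object; FORCE is the grip in N (left out, the last holds). Time passes only in rows, so rows that repeat a pose let the fingers close. It gives the time, the measured TCP pose, the force, the opening and the grip force at its end, in the units of the state.
- arm.sense(): the state, without advancing time (a new reading comes with each control period).
- arm.get_image(name): name is "side" or "top"; returns the picture (400x640x3 uint8, blue, green, red); there is no depth.
- arm.calibration(name): a dict with "camera_matrix" (3x3 intrinsics, pixels), "xyz" and "rotation" of the camera in the world. Camera axes: x right, y up, looking along -z (the intrinsics and any distortion apply to the point x, -y, -z); pixel columns grow to the right and rows downward; lengths in m; the calibration is good to about 2 mm. A picture is of the moment at which its call begins. calibration takes no time and is no camera call.
- arm.close_job(): hands the job in; it is judged then, once.
The state is a dict: "t": time; "joint_positions": joint angles; "qd": joint speeds; "effort": joint torques, N m; "ee_pos": TCP position; "ee_rot": TCP orientation; "ft_force": force on the tool from outside, world axes, zero at the start; "ft_torque": the same for the moment, N m; "grip_width": finger opening in m; "grasp_force": force on a finger pad.
Only numpy, scipy, OpenCV 4.12 (cv2) and the standard library are available. Lean on these libraries where they do the work, as an engineer would, in place of code of your own. Each camera call takes 0.05 s, during which the arm holds its last target. There are 200 camera calls.

TASK

Put the two plunger gauges and the two round steel weights into the wooden nests that match them: the gauge with its plunger pushed in into the short rectangular recess, the one with its plunger pulled out into the long recess (either way round), the large weight into the large round recess and the small weight into the small one. Set each down gently, without dropping it, so that it rests flat on the nest's floor, weights upright and gauges scale up, and leave both plungers at the setting they have.

Things in the scene. Friction and masses are not known exactly. Their poses are not given: they have to be found in the camera images.
- gauge_in: Aluminium block 66 long (x), 24 wide (y), 26 high, white scale on top, loose; 10 mm rod from its +x end, steel end knob 18 across, 8 long. Plunger PUSHED IN: knob 3 to 7 from the block, overall 77 to 81. Origin: underside, mid-length; block spans x -38.5 to 27.5, knob ends at 38.5 to 42.5. Grip the block across y, tips 10+ above its underside (clear of rims). 0.12 to 0.19 kg. In mm.
- gauge_out: Aluminium block 66 long (x), 24 wide (y), 26 high, white scale on top, loose; 10 mm rod from its +x end, steel end knob 18 across, 8 long. Plunger PULLED OUT: 35 to 39 of bare rod, overall 109 to 113. Origin: underside, mid-length; block spans x -55.5 to 10.5, knob ends at 53.5 to 57.5. Grip the block across y, tips 10+ above its underside (clear of rims). 0.12 to 0.19 kg. In mm.
- weight_large: Loose, standing. The larger round steel weight: disc of 56 diameter, 30 high, with a grip knob of 18 diameter on top (knob from 36 to 48 above the underside, on a neck of 12 diameter). Origin: centre of the underside; z up. 0.44 to 0.72 kg. In mm.
- weight_small: Loose, standing. The smaller round steel weight: disc of 40 diameter, 26 high, with a grip knob of 18 diameter on top (knob from 32 to 44 above the underside, on a neck of 12 diameter). Origin: centre of the underside; z up. 0.2 to 0.33 kg. In mm.
- nest_short: Nest for the pushed-in gauge. Fixed. Light wooden block with dark floor: rim top 14, recess floor 5 above the table. Origin: middle of the block's underside; z up. Block 111 (x) by 58 (y), rectangular recess 91 (x) by 38 (y) in its middle. In mm.
- nest_long: Nest for the pulled-out gauge. Fixed. Light wooden block with dark floor: rim top 14, recess floor 5 above the table. Origin: middle of the block's underside; z up. Block 145 (x) by 58 (y), rectangular recess 125 (x) by 38 (y) in its middle. In mm.
- nest_large: Nest for the large weight. Fixed. Light wooden block with dark floor: rim top 14, recess floor 5 above the table. Origin: middle of the block's underside; z up. Block 90 by 90, round recess of 70 diameter in its middle. In mm.
- nest_small: Nest for the small weight. Fixed. Light wooden block with dark floor: rim top 14, recess floor 5 above the table. Origin: middle of the block's underside; z up. Block 74 by 74, round recess of 54 diameter in its middle. In mm.
- gauge_in_plunger (a joint): Plunger of the pushed-in gauge, m: 0 = fully in, 0.036 = fully out; starts at 0 to 0.004. Held by about 4 N of friction.
- gauge_out_plunger (a joint): Plunger of the pulled-out gauge, m: 0 = fully in, 0.036 = fully out; starts at 0.032 to 0.036. Held by about 4 N of friction.
Not all that is in view belongs to the job. Leave any black look-alike of the gauge_out alone. Leave any orange look-alike of the gauge_in alone.

How it is judged:
By the outcome, as a careful person would: the job done as asked, in the order asked, and still so for the second after the job is handed in, with the robot touching nothing.
It also fails if it takes over 96 s, if anything falls off the work surface, if the arm or the gripper's body presses on something with over 40 N, if the wrist force passes 120 N, or if a joint passes its speed limit or range.

## Working session

There is one attempt and no reset: what is moved stays moved. The work goes in short steps, Python scripts to look and compute and a shell command to move; the robot and the scene stay as the last step left them, time stands still between calls to the robot, and variables do not carry over. Pictures are saved under pics/ and viewed, at most 18 in all, crops included, and the job is handed in when it is done.

```bash
ls; mkdir -p pics
python3 - <<'E'
from bench import arm
import cv2
for n in("top","side"):
    cv2.imwrite(f"pics/{n}0.png",arm.get_image(n)); print(arm.calibration(n))
s=arm.sense(); print(s)
E
```

```text
pics
{'camera_matrix': array([[407.00909343,   0.        , 319.29194973],
       [  0.        , 407.00909343, 200.07681324],
       [  0.        ,   0.        ,   1.        ]]), 'xyz': array([0.15435974, 0.00709301, 1.17299927]), 'rotation': array([ 0.17066079, -0.16957278, -1.50377561])}
{'camera_matrix': array([[510.43398907,   0.        , 317.93865533],
       [  0.        , 510.43398907, 201.12472871],
       [  0.        ,   0.        ,   1.        ]]), 'xyz': array([0.32186555, 0.85827499, 1.01773511]), 'rotation': array([ 0.02916633, -1.09829058, -2.83451978])}
{'t': 0.1, 'joint_positions': array([-1.1902157 ,  0.68991338, -0.19448398,  1.56622886,  0.15729255,
        0.90248049, -0.21511195]), 'qd': array([ 0.00184185, -0.00166208,  0.00047505, -0.00361478,  0.00066443,
        0.00027647, -0.00068318]), 'effort': array([-2.16892833e-03, -5.28499568e+01, -1.27103034e+00, -1.53839153e+01,
       -5.25048631e-02,  2.02945412e-03,  2.54348197e-05]), 'ee_pos': array([0.21229126, 0.58726601, 0.24898399]), 'ee_rot': array([-5.41922794e-01, -3.09434361e+00,  2.56932133e-03]), 'ft_force': array([-0.80552905,  0.99184331, -0.34954848]), 'ft_torque': array([ 0.03616016,  0.02874783, -0.05725032]), 'grasp_force': 0.0, 'grip_width': 0.08826922111651148}
```

View pics/top0.png

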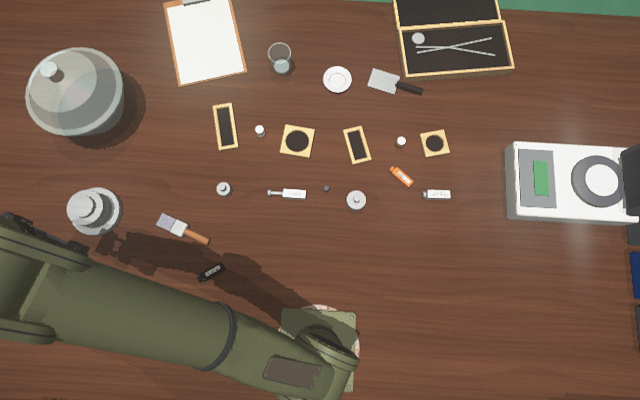

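View pics/side0.png

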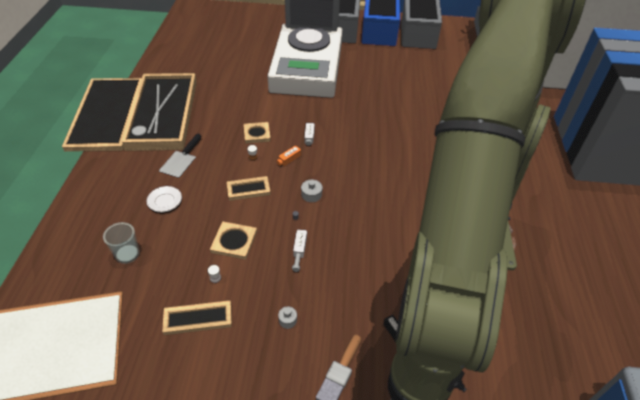

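```bash
cat > h.py <<'E'
import numpy as np, cv2
from scipy.spatial.transform import Rotation as R
from bench import arm
def p2w(n,uv,z):
    c=arm.calibration(n);K=c["camera_matrix"];M=R.from_rotvec(c["rotation"]).as_matrix()
    uv=np.atleast_2d(uv).astype(float)
    d=np.c_[(uv-K[:2,2])/K[0,0],np.ones(len(uv))]*[1,-1,-1]
    d=d@M.T; o=c["xyz"]; return (o+d*((z-o[2])/d[:,2])[:,None])[:,:2]
def w2p(n,X):
    c=arm.calibration(n);K=c["camera_matrix"];M=R.from_rotvec(c["rotation"]).as_matrix()
    q=(np.atleast_2d(X)-c["xyz"])@M*[1,-1,-1]; return q[:,:2]/q[:,2:]*K[0,0]+K[:2,2]
E
python3 - <<'E'
from h import *
P={'long':(225,126),'large':(297,140),'short':(357,145),'small':(435,143)}
O={'wS':(223,188),'wL':(356,200),'gout':(290,194),'gin':(437,194),'dark':(326,188),'cap1':(260,130),'cap2':(401,141)}
for k,v in {**P,**O}.items(): 
    w=p2w('top',v,.014)[0]; print(k,w.round(3),np.hypot(*w).round(3), w2p('side',[*w,.014]).round(0))
t=cv2.imread('pics/top0.png')[95:215,195:465]; cv2.imwrite('pics/tc.png',cv2.resize(t,None,fx=2.95,fy=2.95,interpolation=cv2.INTER_CUBIC))
t=cv2.imread('pics/side0.png')[110:345,150:340]; cv2.imwrite('pics/sc.png',cv2.resize(t,None,fx=2.5,fy=2.5,interpolation=cv2.INTER_CUBIC))
E
```

```text
long [0.624 0.315] 0.699 [[198. 315.]]
large [0.593 0.094] 0.6 [[233. 237.]]
short [ 0.588 -0.087] 0.594 [[249. 186.]]
small [ 0.609 -0.322] 0.689 [[257. 130.]]
wS [0.43 0.3 ] 0.524 [[286. 317.]]
wL [ 0.418 -0.091] 0.428 [[311. 190.]]
gout [0.424 0.102] 0.437 [[300. 246.]]
gin [ 0.451 -0.328] 0.557 [[309. 133.]]
dark [ 0.449 -0.002] 0.449 [[296. 214.]]
cap1 [0.618 0.208] 0.652 [[212. 275.]]
cap2 [ 0.609 -0.219] 0.647 [[251. 152.]]
```

View pics/tc.png

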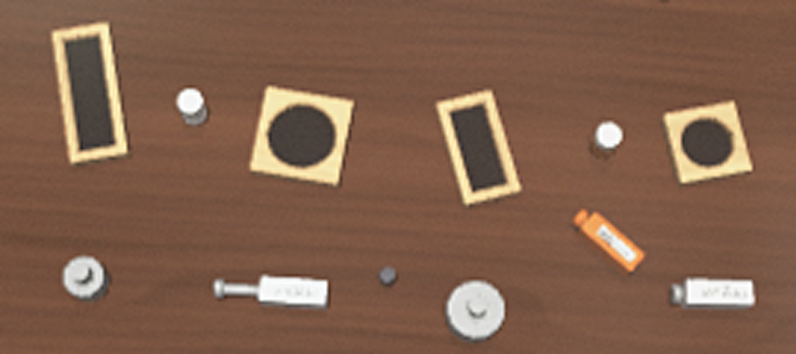

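View pics/sc.png

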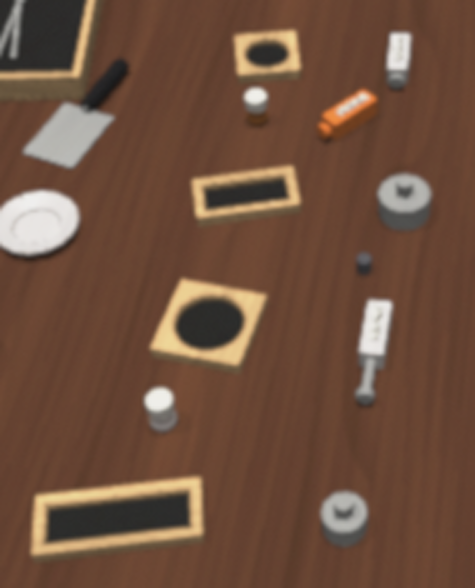

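```bash
cat > fit.py <<'E'
from h import *
from scipy.optimize import minimize
S=4
def box(x0,x1,y0,y1,z0,z1): return np.array([[x,y,z] for x in(x0,x1) for y in(y0,y1) for z in(z0,z1)])/1000.
def cyl(r,z0,z1):
    a=np.linspace(0,2*np.pi,40); return np.array([[r*np.cos(t),r*np.sin(t),z] for t in a for z in(z0,z1)])/1000.
def xcyl(r,x0,x1):
    a=np.linspace(0,2*np.pi,24); return np.array([[x,r*np.cos(t),13+r*np.sin(t)] for t in a for x in(x0,x1)])/1000.
nest=lambda a,b:[box(-a/2,a/2,-b/2,b/2,0,14)]
M={'nest_long':nest(145,58),'nest_short':nest(111,58),'nest_large':nest(90,90),'nest_small':nest(74,74),
'weight_large':[cyl(28,0,30),cyl(9,36,48)],'weight_small':[cyl(20,0,26),cyl(9,32,44)],
'gauge_in':[box(-38.5,27.5,-12,12,0,26),xcyl(5,27,33),xcyl(9,32.5,40.5)],
'gauge_out':[box(-55.5,10.5,-12,12,0,26),xcyl(5,10,48),xcyl(9,47.5,55.5)]}
def mask(n,img,name,g,z0=0,r=.1):
    hsv=cv2.cvtColor(img,cv2.COLOR_BGR2HSV).astype(int)
    m=((hsv[...,2]>140)&(hsv[...,1]>40)) if 'nest' in name else (hsv[...,1]<70)
    m=m.astype(np.uint8); 
    if 'nest' in name:
        c,_=cv2.findContours(m,cv2.RETR_EXTERNAL,2); cv2.drawContours(m,c,-1,1,-1)
    k,l,st,ce=cv2.connectedComponentsWithStats(m)
    p=w2p(n,[*g,.01+z0])[0]; d=[np.hypot(*(ce[i]-p)) if st[i,4]>60*S else 1e9 for i in range(1,k)]
    return (l==1+int(np.argmin(d))).astype(np.uint8)
def render(n,name,p,shape,z0=0):
    m=np.zeros(shape,np.uint8); Rm=R.from_euler('z',p[2]).as_matrix()
    for X in M[name]:
        q=(w2p(n,X@Rm.T+[p[0],p[1],z0])+.5)*S-.5
        cv2.fillConvexPoly(m,np.round(cv2.convexHull(q.astype(np.float32))*16).astype(np.int32),1,shift=4)
    return m
def fit(name,imgs,g,yaw,z0=0):
    ms={n:mask(n,cv2.resize(i,None,fx=S,fy=S,interpolation=cv2.INTER_CUBIC),name,g,z0) for n,i in imgs.items()} if False else {}
    for n,i in imgs.items():
        sc=cv2.resize(i,None,fx=S,fy=S,interpolation=cv2.INTER_CUBIC)
        hs=w2p; ms[n]=_m(n,sc,name,g,z0)
    def cost(p,ns):
        c=0
        for n in ns:
            r=render(n,name,p,ms[n].shape,z0); c+=1-(r&ms[n]).sum()/max(1,(r|ms[n]).sum())
        return c/len(ns)
    out=[]
    for ns in (list(imgs),)+tuple([n] for n in imgs):
        best=min((minimize(cost,[*g,y],args=(ns,),method='Nelder-Mead',options=dict(initial_simplex=[[*g,y],[g[0]+.012,g[1],y],[g[0],g[1]+.012,y],[g[0],g[1],y+.15]],xatol=1e-4,fatol=1e-4)) for y in (yaw,yaw+.12,yaw-.12)),key=lambda o:o.fun)
        out.append((best.x,best.fun))
    return out
def _m(n,sc,name,g,z0):
    h=sc.shape; c=(w2p(n,[*g,.01+z0])[0]*S).astype(int); w=40*S
    y0,x0=max(0,c[1]-w),max(0,c[0]-w)
    m=np.zeros(h[:2],np.uint8); sub=sc[y0:c[1]+w,x0:c[0]+w]
    hsv=cv2.cvtColor(sub,cv2.COLOR_BGR2HSV).astype(int)
    a=((hsv[...,2]>140)&(hsv[...,1]>40)) if 'nest' in name else (hsv[...,1]<75)
    a=a.astype(np.uint8)
    if 'nest' in name:
        k,_=cv2.findContours(a,cv2.RETR_EXTERNAL,2); cv2.drawContours(a,k,-1,1,-1)
    k,l,st,ce=cv2.connectedComponentsWithStats(a)
    d=[np.hypot(*(ce[i]-(c[0]-x0,c[1]-y0))) if st[i,4]>60*S*S/2 else 1e9 for i in range(1,k)]
    m[y0:c[1]+w,x0:c[0]+w]=l==1+int(np.argmin(d)); return m
E
python3 - <<'E'
import re
s=open('fit.py').read()
i=s.index('def mask');j=s.index('def render'); s=s[:i]+s[j:]
s=re.sub(r"    ms=\{n:mask.*\n","    ms={}\n",s); s=s.replace("        hs=w2p; ms","        ms")
open('fit.py','w').write(s)
E
python3 - <<'E'
from fit import *
G={'nest_long':((.624,.315),.1),'nest_large':((.593,.094),.1),'nest_short':((.588,-.087),.1),'nest_small':((.609,-.322),-.1),
'weight_small':((.43,.3),0),'weight_large':((.418,-.091),0),'gauge_out':((.424,.102),1.6),'gauge_in':((.451,-.328),1.6)}
im={n:cv2.imread(f'pics/{n}0.png') for n in('top','side')}
d1=p2w('top',[[195+62/2.95,95+30/2.95],[195+75/2.95,95+160/2.95],[195+440/2.95,95+100/2.95],[195+470/2.95,95+203/2.95]],.014); print(d1.round(3))
for k,(g,y) in G.items():
    if k in('nest_long','nest_short'):
        a=d1[:2] if 'long' in k else d1[2:]; y=np.arctan2(*(a[1]-a[0])[::-1])
    for x,f in fit(k,im,g,y): print(k,(x[:2]*1000).round(1),np.degrees(x[2]).round(1),round(f,3))
E
```

```text
[[ 0.69   0.35 ]
 [ 0.549  0.321]
 [ 0.637 -0.046]
 [ 0.528 -0.082]]
nest_long [627.6 316.8] -166.5 0.081
nest_long [628.  318.1] -166.4 0.025
nest_long [628.4 311.6] -166.2 0.073
nest_large [594.2  93.7] -6.9 0.057
nest_large [594.2  95.2] -7.0 0.027
nest_large [593.8  88.7] -6.7 0.052Traceback (most recent call last):
  File "<stdin>", line 9, in <module>
  File "fit.py", line 32, in fit
    best=min((minimize(cost,[*g,y],args=(ns,),method='Nelder-Mead',options=dict(initial_simplex=[[*g,y],[g[0]+.012,g[1],y],[g[0],g[1]+.012,y],[g[0],g[1],y+.15]],xatol=1e-4,fatol=1e-4)) for y in (yaw,yaw+.12,yaw-.12)),key=lambda o:o.fun)
  File "fit.py", line 32, in <genexpr>
    best=min((minimize(cost,[*g,y],args=(ns,),method='Nelder-Mead',options=dict(initial_simplex=[[*g,y],[g[0]+.012,g[1],y],[g[0],g[1]+.012,y],[g[0],g[1],y+.15]],xatol=1e-4,fatol=1e-4)) for y in (yaw,yaw+.12,yaw-.12)),key=lambda o:o.fun)
              ~~~~~~~~^^^^^^^^^^^^^^^^^^^^^^^^^^^^^^^^^^^^^^^^^^^^^^^^^^^^^^^^^^^^^^^^^^^^^^^^^^^^^^^^^^^^^^^^^^^^^^^^^^^^^^^^^^^^^^^^^^^^^^^^^^^^^^^^^^^^^^^^^^^^^^^^^^^^^^^^^^^^^^^^^^
    res = _minimize_neldermead(fun, x0, args, callback, bounds=bounds,
                               **options)
    fxcc = func(xcc)
    fx = function(np.copy(x), *(wrapper_args + args))
  File "fit.py", line 28, in cost
    r=render(n,name,p,ms[n].shape,z0); c+=1-(r&ms[n]).sum()/max(1,(r|ms[n]).sum())
  File "fit.py", line 17, in render
    q=(w2p(n,X@Rm.T+[p[0],p[1],z0])+.5)*S-.5
       ~~~^^^^^^^^^^^^^^^^^^^^^^^^^
  File "h.py", line 10, in w2p
    c=arm.calibration(n);K=c["camera_matrix"];M=R.from_rotvec(c["rotation"]).as_matrix()
ValueError: time passes only in moves, steps and waits
```

```bash
python3 - <<'E'
s=open('h.py').read()
s=s.replace("def p2w","C={n:arm.calibration(n) for n in('top','side')}\ndef p2w").replace("c=arm.calibration(n)","c=C[n]")
open('h.py','w').write(s)
E
cat > run1.py <<'E'
from fit import *
import sys
G={'nest_long':((.626,.316),.235),'nest_large':((.594,.094),-.12),'nest_short':((.588,-.087),.3),'nest_small':((.609,-.322),-.1),
'weight_small':((.43,.3),0),'weight_large':((.418,-.091),0),'gauge_out':((.424,.102),1.6),'gauge_in':((.451,-.328),1.6)}
im={n:cv2.imread(f'pics/{n}0.png') for n in('top','side')}
print(im['side'][230:260:3,233],im['top'][160,280])
for k,(g,y) in G.items():
    for x,f in fit(k,im,g,y): print(k,(x[:2]*1000).round(1),np.degrees(x[2]).round(1),round(f,3))
E
sed -i 's/>140)/>120)/' fit.py; python3 run1.py
```

```text
[[ 50  62  72]
 [ 42  44  44]
 [ 43  44  45]
 [ 41  44  44]
 [ 41  43  44]
 [ 42  43  44]
 [ 50  57  63]
 [135 189 225]
 [ 86 121 148]
 [ 54  75 103]] [ 67  86 122]
nest_long [629.2 313.3] 13.4 0.44
nest_long [627.6 367.8] -23.9 0.81
nest_long [628.4 313. ] 13.9 0.051
nest_large [593.9  90.5] -6.9 0.387
nest_large [594.3  95.7] -7.0 0.733
nest_large [594.   90.2] -7.3 0.031
nest_short [592.9 -91.1] 20.9 0.475
nest_short [ 543.2 -102.5] 47.9 0.859
nest_short [593.1 -91. ] 20.4 0.086
nest_small [ 612.8 -328.1] 8.6 0.476
nest_small [ 613.1 -322.6] 16.0 0.828
nest_small [ 612.8 -328.3] 8.6 0.117
weight_small [427.9 297.8] -0.0 0.038
weight_small [427.8 297.8] 18.1 0.031
weight_small [428.1 297.4] 4.2 0.036
weight_large [417.7 -89.8] 5.5 0.033
weight_large [417.6 -89.8] -1.2 0.024
weight_large [417.9 -90.2] 2.8 0.039
gauge_out [426.3 113.5] 89.4 0.088
gauge_out [426.3 113.1] 89.4 0.063
gauge_out [426.3 113. ] 89.2 0.107
gauge_in [ 450.6 -324.4] 91.3 0.088
gauge_in [ 450.2 -324. ] 92.4 0.041
gauge_in [ 450.4 -324.6] 89.5 0.114
```

```bash
sed -i "s/((hsv\[...,2\]>120)&(hsv\[...,1\]>40))/(sub[...,1]>(110 if n=='top' else 92))/" fit.py; sed -i '/^print/d' run1.py; python3 run1.py | grep nest
```

```text
nest_long [627.9 317. ] 13.8 0.071
nest_long [628.  317.9] 13.9 0.022
nest_long [628.3 313.3] 13.9 0.049
nest_large [593.9  93.8] -7.0 0.047
nest_large [593.8  95.1] -7.4 0.022
nest_large [593.9  91.5] -6.8 0.027
nest_short [592.7 -87.1] 17.9 0.07
nest_short [592.6 -86.6] 18.1 0.014
nest_short [592.9 -90.6] 16.9 0.08
nest_small [ 612.6 -322.8] 14.4 0.081
nest_small [ 612.2 -321.6] 14.2 0.026
nest_small [ 612.2 -326.6] 9.3 0.108
```

```bash
cat > go.py <<'E'
# usage: go.py x y z heading(deg of tool y) -> delta in tool frame
import sys; from h import *
x,y,z,hd=map(float,sys.argv[1:]); s=arm.sense(); m=R.from_rotvec(s['ee_rot']).as_matrix()
h0=np.degrees(np.arctan2(m[1,1],m[0,1])); d=np.array([x,y,z])-s['ee_pos']*1000
print('t',s['t'],'delta',(m.T@d).round(1),'turn',round(-((hd-h0+180)%360-180),1),'head',h0.round(1),'pos',(s['ee_pos']*1000).round(1),'q7',s['joint_positions'][6].round(2),'F',s['ft_force'].round(1),'w',s['grip_width'].round(4),s['grasp_force'])
E
python3 go.py 500 100 200 1
```

```text
Traceback (most recent call last):
  File "go.py", line 5, in <module>
    print('t',s['t'],'delta',(m.T@d).round(1),'turn',round(-((hd-h0+180)%360-180),1),'head',h0.round(1),'pos',(s['ee_pos']*1000).round(1),'q7',s['joint_positions'][6].round(2),'F',s['ft_force'].round(1),'w',s['grip_width'].round(4),s['grasp_force'])
                                                                                                                                                                                                               ^^^^^^^^^^^^^^^^^^^^^
AttributeError: 'float' object has no attribute 'round'
```

```bash
sed -i "s/s\['grip_width'\].round(4)/round(s['grip_width'],4)/" go.py
python3 go.py 500 100 200 1
```

```text
t 0.1 delta [-436.2 -360.4   49.6] turn 69.1 head 70.1 pos [212.3 587.3 249. ] q7 -0.22 F [-0.8  1.  -0.3] w 0.0883 0.0
```

```bash
python3 -m handwheel '{"deltas": [[[-436,-360,50],69,1],[[-436,-360,50],69,1],[[-436,-360,50],69,1],[[-436,-360,50],69,1],[[-436,-360,50],69,1],[[-436,-360,50],69,1],[[-436,-360,50],69,1],[[-436,-360,50],69,1]]}'
python3 go.py 500 -200 150 1
```

```text
t: 0.9
ee_pos: [0.4157, 0.243, 0.2143]
ee_rot: [-2.201, -2.242, 0.0]
ft_force: [0.6, -0.3, 0.9]
grip_width: 0.088
grasp_force: 0.0
t 0.9 delta [-444.5   76.2   64.3] turn 0.0 head 1.0 pos [415.7 243.  214.3] q7 -0.51 F [ 0.6 -0.3  0.9] w 0.088 0.0
```

```bash
python3 -m handwheel '{"deltas": [[[-420,60,60],0,1],[[-420,60,60],0,1],[[-420,60,60],0,1],[[-420,60,60],0,1],[[-420,60,60],0,1],[[-420,60,60],0,1],[[-420,60,60],0,1],[[-420,60,60],0,1]]}'
python3 go.py 450.5 -329.8 60 1
```

```text
t: 1.7
ee_pos: [0.4805, -0.1478, 0.1579]
ee_rot: [-2.194, -2.248, -0.0]
ft_force: [1.4, -0.1, 0.0]
grip_width: 0.0884
grasp_force: 0.0
t 1.7 delta [-181.3  -34.3   97.9] turn 0.4 head 1.4 pos [ 480.5 -147.8  157.9] q7 0.17 F [ 1.4 -0.1  0. ] w 0.0884 0.0
```

```bash
python3 -m handwheel '{"deltas": [[[-50,-8,20],0.4,1],[[-95,-17,45],0.4,0.6],[[-140,-26,70],0.4,0.6],[[-175,-34,90],0.4,0.6],[[-175,-34,90],0.4,0.6],[[-175,-34,90],0.4,0.6],[[-175,-34,90],0.4,0.6]]}'
python3 go.py 450.5 -329.8 22 1
```

```text
t: 2.4
ee_pos: [0.4516, -0.3199, 0.0687]
ee_rot: [-2.2, -2.242, -0.002]
ft_force: [-0.1, 0.9, 0.3]
grip_width: 0.0525
grasp_force: 0.0
t 2.4 delta [-9.9 -1.3 46.7] turn 0.1 head 1.1 pos [ 451.6 -319.9   68.7] q7 0.4 F [-0.1  0.9  0.3] w 0.0525 0.0
```

```bash
python3 -m handwheel '{"deltas": [[[-10,-1,10],0,0.6],[[-10,-1,25],0,0.6],[[-10,-1,40],0,0.6],[[-10,-1,46],0,0.6],[[-10,-1,46],0,0.6],[[-10,-1,46],0,0.6]]}' 
python3 go.py 450.5 -329.8 22 1
python3 -c "
from h import *
for n in('top','side'):
    i=arm.get_image(n);p=w2p(n,[.45,-.325,.03])[0].astype(int);c=cv2.resize(i[max(0,p[1]-60):p[1]+60,p[0]-65:p[0]+65],(390,360),interpolation=2) if 0 else cv2.resize(cv2.getRectSubPix(i,(130,130),tuple(map(float,p))),(390,390),interpolation=2);globals()[n]=c
cv2.imwrite('pics/g1.png',np.hstack([top,side]))"
```

```text
t: 3.0
ee_pos: [0.4499, -0.3313, 0.0222]
ee_rot: [-2.202, -2.24, 0.0]
ft_force: [0.4, -0.4, 0.7]
grip_width: 0.053
grasp_force: 0.0
t 3.0 delta [1.4 0.6 0.2] turn -0.0 head 1.0 pos [ 449.9 -331.3   22.2] q7 0.41 F [ 0.4 -0.4  0.7] w 0.053 0.0
```

View pics/g1.png

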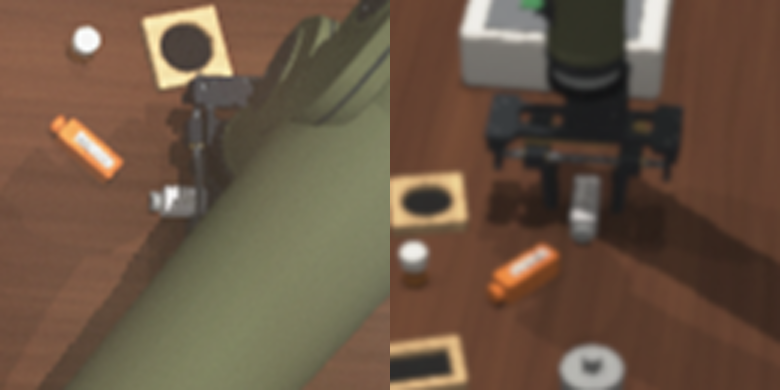

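The gauge sits between the open fingers (right half, gauge at about (585,205), fingers at 548 and 622). Closing.

```bash
python3 -m handwheel '{"deltas": [[[0,0,0],0,0.3],[[0,0,0],0,0.2],[[0,0,0],0,0.2],[[0,0,0],0,0.2],[[0,0,0],0,0.15],[[0,0,0],0,0.15],[[0,0,0],0,0.15],[[0,0,0],0,0.15]]}' 25
python3 -m handwheel '{"deltas": [[[0,0,-5],0,0.15],[[0,0,-20],0,0.15],[[0,0,-40],0,0.15],[[0,0,-60],0,0.15],[[0,0,-60],0,0.15],[[0,0,-60],0,0.15]]}'
python3 go.py 592.6 -86.8 80 -72
```

```text
t: 3.9
ee_pos: [0.45, -0.3316, 0.0226]
ee_rot: [2.202, 2.24, 0.0]
ft_force: [-0.6, 0.5, 2.9]
grip_width: 0.0237
grasp_force: 24.9
t: 4.5
ee_pos: [0.4501, -0.3317, 0.0829]
ee_rot: [2.202, 2.24, 0.001]
ft_force: [-0.0, 0.2, -1.3]
grip_width: 0.024
grasp_force: 24.9
t 4.5 delta [242.5 146.6   3. ] turn 73.0 head 1.0 pos [ 450.1 -331.7   82.9] q7 0.42 F [-0.   0.2 -1.3] w 0.024 24.882806539535522
```

```bash
python3 -m handwheel '{"deltas": [[[30,18,0],8,0.15],[[60,35,0],17,0.15],[[95,56,0],25.5,0.15],[[130,76,0],34,0.15],[[165,95,0],42.5,0.15],[[195,115,0],51,0.15],[[220,132,0],59.5,0.15],[[240,140,0],68,0.15]]}'
python3 -m handwheel '{"deltas": [[[0,0,0],5,0.15],[[0,0,0],5,0.15],[[0,0,0],5,0.15]]}'
python3 go.py 585.7 -89.1 60 -72
```

```text
t: 5.3
ee_pos: [0.5869, -0.0862, 0.0812]
ee_rot: [-3.079, -0.621, 0.0]
ft_force: [0.2, -0.8, -1.2]
grip_width: 0.0239
grasp_force: 24.9
t: 5.6
ee_pos: [0.585, -0.0898, 0.0817]
ee_rot: [3.102, 0.493, -0.003]
ft_force: [0.2, -0.0, -1.9]
grip_width: 0.0238
grasp_force: 24.9
t 5.6 delta [ 1.  -0.4 21.7] turn 0.1 head -71.9 pos [585.  -89.8  81.7] q7 -0.72 F [ 0.2 -0.  -1.9] w 0.0238 24.882840514183044
```

```bash
python3 -m handwheel '{"deltas": [[[1,0,15],0,0.15],[[1,0,30],0,0.15],[[1,0,39],0,0.15],[[1,0,39],0,0.15],[[1,0,39],0,0.15]]}'
python3 go.py 585.7 -89.1 27 -72
cat > look.py <<'E'
import sys; from h import *
x,y,z=[float(a)/1000 for a in sys.argv[2:5]]; o=[]
for n in('top','side'):
    p=w2p(n,[x,y,z])[0]; o.append(cv2.resize(cv2.getRectSubPix(arm.get_image(n),(100,100),tuple(map(float,p))),(390,390),interpolation=2))
cv2.imwrite(f'pics/{sys.argv[1]}.png',np.hstack(o))
E
python3 look.py g2 592 -87 20
```

```text
t: 6.1
ee_pos: [0.5865, -0.0892, 0.043]
ee_rot: [-3.103, -0.49, 0.001]
ft_force: [-0.2, 0.3, -1.4]
grip_width: 0.0237
grasp_force: 24.9
t 6.1 delta [-0.7 -0.3 16. ] turn -0.0 head -72.0 pos [586.5 -89.2  43. ] q7 -0.7 F [-0.2  0.3 -1.4] w 0.0237 24.88283783197403
```

View pics/g2.png

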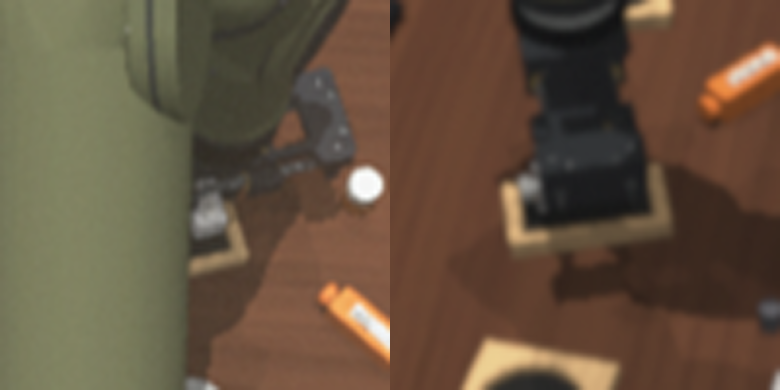

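```bash
python3 -m handwheel '{"deltas": [[[-1,0,5],0,0.15],[[-1,0,9],0,0.15],[[-1,0,12],0,0.15],[[-1,0,13.5],0,0.15],[[-1,0,14],0,0.15],[[-1,0,14.5],0,0.15],[[-1,0,15],0,0.15],[[-1,0,15],0,0.15]]}'
```

```text
t: 7.0
ee_pos: [0.5859, -0.0892, 0.0285]
ee_rot: [-3.103, -0.491, -0.0]
ft_force: [-0.7, -0.0, -0.6]
grip_width: 0.0235
grasp_force: 24.9
```

```bash
python3 -m handwheel '{"deltas": [[[0,0,0.5],0,0.15],[[0,0,1],0,0.15],[[0,0,1],0,0.15],[[0,0,1],0,0.15]]}'
python3 -m handwheel '{"deltas": [[[0,0,0.5],0,0.15],[[0,0,0.5],0,0.15],[[0,0,0.5],0,0.15]]}'
```

```text
t: 7.4
ee_pos: [0.5859, -0.0892, 0.0276]
ee_rot: [-3.103, -0.491, -0.0]
ft_force: [-0.5, -0.2, 1.7]
grip_width: 0.0238
grasp_force: 24.9
t: 7.7
ee_pos: [0.5859, -0.0892, 0.0276]
ee_rot: [-3.103, -0.491, -0.001]
ft_force: [-2.3, 0.6, 5.5]
grip_width: 0.0238
grasp_force: 24.9
```

```bash
python3 -m handwheel '{"deltas": [[[0,0,-0.5],0,0.3],[[0,0,-0.5],0,0.4],[[0,0,-0.5],0,0.5],[[0,0,-0.5],0,0.5],[[0,0,-20],0,0.5],[[0,0,-50],0,0.5],[[0,0,-80],0,0.6],[[0,0,-80],0,0.6]]}'
python3 go.py 426.2 90.7 100 -0.7
```

```text
t: 8.5
ee_pos: [0.5883, -0.0901, 0.1104]
ee_rot: [3.101, 0.49, 0.01]
ft_force: [0.3, -0.1, 0.6]
grip_width: 0.0528
grasp_force: 0.0
t 8.5 delta [ -98.5 -222.     9. ] turn -71.3 head -72.0 pos [588.3 -90.1 110.4] q7 -0.73 F [ 0.3 -0.1  0.6] w 0.0528 0.0
```

```bash
python3 -m handwheel '{"deltas": [[[-10,-25,9],-8,0.6],[[-25,-55,9],-17,0.6],[[-40,-90,9],-25.5,0.6],[[-55,-125,9],-34,0.6],[[-70,-160,9],-42.5,0.6],[[-85,-195,9],-51,0.6],[[-98,-222,9],-59.5,0.6],[[-98,-222,9],-68,0.6]]}'
python3 go.py 426.2 90.7 100 -0.7
python3 look.py g3 592 -87 20
```

```text
t: 9.3
ee_pos: [0.4201, 0.095, 0.0974]
ee_rot: [-2.28, -2.153, 0.004]
ft_force: [0.1, -0.2, -0.3]
grip_width: 0.053
grasp_force: 0.0
t 9.3 delta [-4.   6.3 -2.6] turn -2.6 head -3.3 pos [420.1  95.   97.4] q7 -0.24 F [ 0.1 -0.2 -0.3] w 0.053 0.0
```

View pics/g3.png

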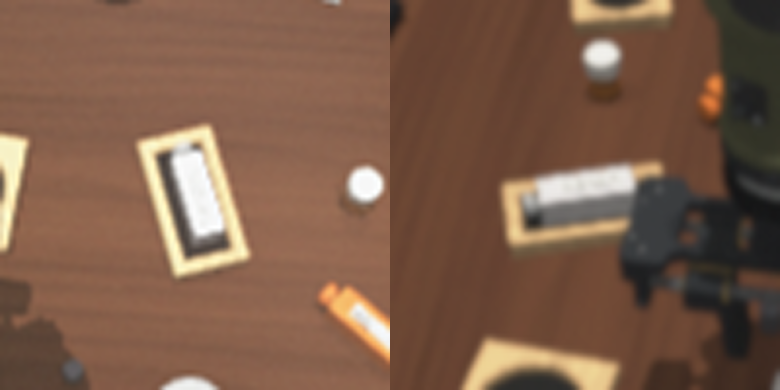

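```bash
python3 -m handwheel '{"deltas": [[[-3,6,0],-2.6,0.6],[[-3,6,20],-2.6,0.6],[[-3,6,35],-2.6,0.6],[[-3,6,35],-2.6,0.6]]}'
python3 go.py 426.2 90.7 22 -0.7
```

```text
t: 9.8
ee_pos: [0.4303, 0.0871, 0.0615]
ee_rot: [-2.252, -2.19, 0.003]
ft_force: [-0.3, -1.2, 0.4]
grip_width: 0.0529
grasp_force: 0.0
t 9.8 delta [ 3.5 -4.1 39.5] turn -0.9 head -1.6 pos [430.3  87.1  61.5] q7 -0.21 F [-0.3 -1.2  0.4] w 0.0529 0.0
```

```bash
python3 -m handwheel '{"deltas": [[[3.5,-4,0],-0.9,0.6],[[3.5,-4,15],-0.9,0.6],[[3.5,-4,30],-0.9,0.6],[[3.5,-4,39],-0.9,0.6],[[3.5,-4,39],-0.9,0.6],[[3.5,-4,39],-0.9,0.6]]}'
python3 go.py 426.2 90.7 22 -0.7
```

```text
t: 10.4
ee_pos: [0.4362, 0.0942, 0.0321]
ee_rot: [-2.218, -2.212, 0.021]
ft_force: [1.0, 0.8, -1.0]
grip_width: 0.0527
grasp_force: 0.0
t 10.4 delta [-3.5 -9.8 10.2] turn 0.6 head -0.1 pos [436.2  94.2  32.1] q7 0.68 F [ 1.   0.8 -1. ] w 0.0527 0.0
```

```bash
python3 -m handwheel '{"deltas": [[[0,0,0],0,0.6],[[0,0,0],0,0.6]]}'
python3 go.py 426.2 90.7 22 -0.7; python3 -c "
from bench import arm
print(arm.sense()['joint_positions'].round(3))"
```

```text
t: 10.6
ee_pos: [0.4358, 0.0942, 0.0321]
ee_rot: [-2.23, -2.199, 0.022]
ft_force: [-0.2, -0.9, 0.1]
grip_width: 0.0527
grasp_force: 0.0
t 10.6 delta [-3.6 -9.4 10.3] turn -0.1 head -0.8 pos [435.8  94.2  32.1] q7 0.67 F [-0.2 -0.9  0.1] w 0.0527 0.0
[-0.341  0.914  0.044  2.221 -1.001  0.044  0.673]
```

```bash
python3 -m handwheel '{"deltas": [[[0,10,-30],0,0.6],[[0,40,-70],0,0.6],[[0,60,-100],0,0.6],[[0,60,-100],0,0.6],[[0,60,-100],0,0.6]]}'
cat > q.py <<'E'
from bench import arm
print(arm.sense()['joint_positions'].round(3))
E
python3 q.py
python3 -m handwheel '{"deltas": [[[50,0,-30],0,0.6],[[100,0,-30],0,0.6],[[150,0,-30],0,0.6],[[150,0,-30],0,0.6]]}'
python3 q.py; python3 go.py 426 91 80 0
```

```text
t: 11.1
ee_pos: [0.4972, 0.0944, 0.131]
ee_rot: [-2.227, -2.202, 0.021]
ft_force: [-0.4, -0.1, -0.9]
grip_width: 0.0528
grasp_force: 0.0
[-0.591  0.814  0.54   2.032 -0.815  0.541  0.534]
t: 11.5
ee_pos: [0.4958, 0.2519, 0.1575]
ee_rot: [-2.21, -2.209, 0.024]
ft_force: [-0.7, 0.3, -0.6]
grip_width: 0.0529
grasp_force: 0.0
[-0.909  0.843  0.659  1.867 -0.773  0.732  0.205]
t 11.5 delta [-161.   -67.9   78.9] turn -0.0 head -0.0 pos [495.8 251.9 157.5] q7 0.2 F [-0.7  0.3 -0.6] w 0.0529 0.0
```

```bash
cat > kin.py <<'E'
from scipy.optimize import least_squares
import itertools
import numpy as np
from scipy.spatial.transform import Rotation as R
D=[([-1.1902157,.68991338,-.19448398,1.56622886,.15729255,.90248049,-.21511195],[.21229126,.58726601,.24898399],[-.541922794,-3.09434361,.00256932]),
([-.341,.914,.044,2.221,-1.001,.044,.673],[.4358,.0942,.0321],[-2.23,-2.199,.022]),
([-.591,.814,.54,2.032,-.815,.541,.534],[.4972,.0944,.131],[-2.227,-2.202,.021]),
([-.909,.843,.659,1.867,-.773,.732,.205],[.4958,.2519,.1575],[-2.21,-2.209,.024])]
def Rz(a):c,s=np.cos(a),np.sin(a);return np.array([[c,-s,0],[s,c,0],[0,0,1]])
def Ry(a):c,s=np.cos(a),np.sin(a);return np.array([[c,0,s],[0,1,0],[-s,0,c]])
def fk(q,p,s):
    z=np.array([0,0,1.]);x=np.array([1.,0,0]); M=Rz(s[0]*q[0]+p[4]); o=z*p[0]+M@x*p[5]
    M=M@Ry(q[1])@Rz(s[1]*q[2]); o=o+M@(z*p[1]+x*p[6])
    M=M@Ry(q[3]); o=o+M@(x*p[7]); M=M@Rz(s[2]*q[4]); o=o+M@z*p[2]
    M=M@Ry(q[5])@Rz(s[3]*q[6]); o=o+M@z*p[3]
    return o,M@Rz(p[8])
def res(p,s):
    r=[]
    for q,x,w in D:
        o,M=fk(q,p,s); r+=list((o-x)*3); r+=list((M.T@R.from_rotvec(w).as_matrix()-np.eye(3)).ravel())
    return np.array(r)
if __name__=='__main__':
    for s in itertools.product((1,-1),repeat=4):
      for p8 in (0,1.57,3.14,-1.57):
        f=least_squares(res,[.35,.4,.4,.25,0,0,0,0,p8],args=(s,))
        if f.cost<.05: print(s,f.cost,f.x.round(4))
E
python3 kin.py
```

```text
(-1, -1, -1, -1) 0.0011066007880921954 [ 0.6061  0.4571  0.3212  0.509  -0.0792  0.0556  0.0241 -0.0229  1.4919]
(-1, -1, -1, -1) 0.0011066007880943282 [ 0.6061  0.4571  0.3212  0.509  -0.0792  0.0556  0.0241 -0.0229  1.4919]
(-1, -1, -1, -1) 0.0011066007880916526 [ 0.6061  0.4571  0.3212  0.509  -0.0792  0.0556  0.0241 -0.0229  1.4919]
(-1, -1, -1, -1) 0.001106600788091709 [ 0.6061  0.4571  0.3212  0.509  -0.0792  0.0556  0.0241 -0.0229  1.4919]
```

```bash
python3 - <<'E'
s=open('kin.py').read()
s=s.replace("o=z*p[0]+M@x*p[5]","y=np.array([0,1.,0]); o=z*p[0]+M@(x*p[5]+y*p[9])").replace("x*p[6])","x*p[6]+y*p[10])").replace("o=o+M@z*p[2]","o=o+M@(z*p[2]+y*p[11])").replace("0,0,0,0,p8]","0,0,0,0,p8,0,0,0]")
s=s.replace("def res","P=None\ndef res")
open('kin.py','w').write(s)
E
python3 kin.py; python3 -c "
import kin;from scipy.optimize import least_squares as L
f=L(kin.res,[.6,.45,.32,.5,0,0,0,0,1.5,0,0,0],args=((-1,)*4,));print(f.fun.reshape(4,12).round(3))"
```

```text
(-1, -1, -1, -1) 1.2802890381944041e-06 [ 3.2890e-01  5.5940e-01  3.4050e-01  2.9570e-01  6.7000e-03  7.0000e-04
  4.3000e-03 -2.1000e-03  1.5778e+00 -2.0600e-02 -2.6200e-02 -3.5000e-03]
(-1, -1, -1, -1) 1.2802890381933282e-06 [ 3.2890e-01  5.5940e-01  3.4050e-01  2.9570e-01  6.7000e-03  7.0000e-04
  4.3000e-03 -2.1000e-03  1.5778e+00 -2.0600e-02 -2.6200e-02 -3.5000e-03]
(-1, -1, -1, -1) 1.2802890382186951e-06 [ 3.2890e-01  5.5940e-01  3.4050e-01  2.9570e-01  6.7000e-03  7.0000e-04
  4.3000e-03 -2.1000e-03  1.5778e+00 -2.0600e-02 -2.6200e-02 -3.5000e-03]
(-1, -1, -1, -1) 1.280289038195359e-06 [ 3.2900e-01  5.5940e-01  3.4050e-01  2.9570e-01  6.7000e-03  7.0000e-04
  4.3000e-03 -2.1000e-03  1.5778e+00 -2.0600e-02 -2.6200e-02 -3.5000e-03]
[[-0.     0.     0.    -0.     0.     0.    -0.    -0.    -0.    -0.
   0.    -0.   ]
 [ 0.    -0.    -0.    -0.     0.     0.    -0.    -0.    -0.    -0.
   0.    -0.   ]
 [ 0.     0.     0.    -0.    -0.001 -0.     0.001 -0.     0.001  0.
  -0.001 -0.   ]
 [-0.    -0.    -0.    -0.    -0.    -0.     0.    -0.     0.     0.
  -0.    -0.   ]]
```

```bash
cat >> kin.py <<'E'
P=np.array([.3289,.5594,.3405,.2957,.0067,.0007,.0043,-.0021,1.5778,-.0206,-.0262,-.0035]);S=(-1,)*4
LO=np.array([-3.01,-.46,-1.47,.13,-1,.04,-2.66]);HI=np.array([3.01,2.08,1.51,2.56,4.14,2.09,2.66])
def Rt(h): h=np.radians(h); y=np.array([np.cos(h),np.sin(h),0]);z=np.array([0,0,-1.]); return np.c_[np.cross(y,z),y,z]
def err(q,x,M):
    o,m=fk(q,P,S); return np.r_[(x-o),R.from_matrix(M@m.T).as_rotvec()*.3]
def ik(x,h,q0,j3=None):
    M=Rt(h); q0=np.clip(q0,LO+1e-3,HI-1e-3)
    g=lambda q:np.r_[err(q,x,M),(.02*(q[2]-j3) if j3 is not None else 0)]
    return least_squares(g,q0,bounds=(LO,HI))
E
python3 - <<'E'
from kin import *
rng=np.random.default_rng(0)
for nm,x,hs in(('gout22',[.426,.091,.022],(-.7,179.3)),('gout60',[.426,.091,.06],(-.7,)),('wL44',[.418,-.09,.044],(-70,0,70,110)),('wL22',[.418,-.09,.022],(0,90,180))):
  for h in hs:
    sol=[]
    for t in range(150):
        q0=rng.uniform(LO,HI); f=least_squares(lambda q:err(q,np.array(x),Rt(h)),q0,bounds=(LO,HI),max_nfev=60)
        if np.abs(f.fun).max()<5e-4: sol.append(f.x)
    sol=np.array(sol); print(nm,h,len(sol)); 
    if len(sol): print(sol[np.argsort(np.abs(sol[:,2]))][:: max(1,len(sol)//5)].round(2))
E
```

```text
gout22 -0.7 53
[[-0.31  0.94  0.01  2.27  3.31  0.06  2.65]
 [-0.36  0.94  0.08  2.27  3.96  0.09  2.01]
 [-0.38  0.94  0.12  2.27  4.12  0.12  1.84]
 [-0.22  0.93 -0.15  2.28  2.06  0.13 -2.38]
 [-0.14  0.94 -0.27  2.27  1.81  0.22 -2.13]
 [ 0.39  1.39 -1.38  2.24  1.54  1.31 -1.84]]
gout22 179.3 44
[[-0.3   0.93 -0.    2.27  3.09  0.06 -0.26]
 [-0.29  0.93 -0.02  2.27  2.92  0.07 -0.1 ]
 [-0.24  0.93 -0.11  2.28  2.19  0.11  0.63]
 [-0.16  0.94 -0.24  2.27  1.85  0.2   0.97]
 [-0.01  0.97 -0.49  2.26  1.65  0.4   1.17]
 [ 0.34  1.26 -1.2   2.24  1.54  1.09  1.29]]
gout60 -0.7 76
[[-0.34  0.85  0.04  2.26 -0.73  0.04  0.4 ]
 [-0.34  0.85  0.04  2.26 -0.82  0.04  0.49]
 [-0.29  0.85 -0.05  2.28  1.08  0.04 -1.41]
 [-0.35  0.85  0.06  2.26 -1.    0.05  0.67]
 [ 0.01  0.89 -0.53  2.26  1.42  0.4  -1.76]
 [ 0.4   1.32 -1.44  2.24  1.45  1.31 -1.81]]
wL44 -70 79
[[ 0.12  0.88 -0.01  2.3   3.    0.04  2.18]
 [ 0.1   0.89  0.03  2.29  3.68  0.04  1.5 ]
 [ 0.14  0.88 -0.04  2.3   2.52  0.05  2.66]
 [ 0.59  1.01 -0.81  2.28  1.53  0.66 -2.66]
 [ 0.59  1.01 -0.81  2.28  1.53  0.66 -2.66]
 [ 0
[... 988 characters left out ...]
 [ 0.    0.95  0.18  2.29  4.13  0.18  2.27]
 [ 0.25  0.94 -0.22  2.3   1.99  0.2  -1.88]
 [ 0.43  0.98 -0.52  2.29  1.69  0.43 -1.59]
 [ 0.79  1.32 -1.28  2.27  1.55  1.19 -1.44]]
wL22 90 53
[[ 0.12  0.94 -0.    2.3   3.12  0.09 -1.43]
 [ 0.17  0.93 -0.09  2.3   2.48  0.11 -0.8 ]
 [ 0.21  0.93 -0.15  2.3   2.18  0.15 -0.5 ]
 [ 0.28  0.94 -0.28  2.3   1.89  0.24 -0.21]
 [ 0.66  1.13 -0.96  2.27  1.58  0.83  0.1 ]
 [ 0.82  1.42 -1.42  2.27  1.54  1.36  0.14]]
wL22 180 35
[[ 0.12  0.94 -0.    2.3   3.12  0.09  0.14]
 [ 0.16  0.93 -0.08  2.3   2.52  0.11  0.74]
 [ 0.03  0.95  0.14  2.29  4.02  0.15 -0.76]
 [-0.    0.96  0.19  2.3   4.14  0.19 -0.88]
 [ 0.42  0.97 -0.5   2.29  1.7   0.41  1.55]]
```

```bash
cat >> kin.py <<'E'
def sim(q,wps,lam=1e-3):
    """wps: list of (x,y,z mm,heading) ; straight-line steps"""
    for (x,y,z,h) in wps:
        for k in range(200):
            o,m=fk(q,P,S); d=np.array([x,y,z])/1000-o; h0=np.degrees(np.arctan2(m[1,1],m[0,1])); dh=h-h0
            dh=(dh+180)%360-180 if abs((dh+180)%360-180)<170 else dh%360
            t=o+d*min(1,.05/max(1e-9,np.linalg.norm(d))); hh=h0+np.clip(dh,-8.5,8.5)
            M=Rt(hh); f=least_squares(lambda v:np.r_[err(v,t,M),lam*(v-q)],np.clip(q,LO+1e-6,HI-1e-6),bounds=(LO,HI)); 
            dq=np.abs(f.x-q).max(); q=f.x
            if dq<3e-4: break
        o,m=fk(q,P,S); print((x,y,z,h),q.round(2),'err mm',((np.array([x,y,z])/1000-o)*1000).round(1),k)
    return q
E
python3 - <<'E'
from kin import *
q=np.array([-.909,.843,.659,1.867,-.773,.732,.205])
q=sim(q,[(500,200,200,90),(500,200,200,140),(500,200,200,180),(500,200,200,220),(500,200,200,180),(430,95,100,180),(426,91,22,180),(430,95,100,180),(630,317,80,104),(630,317,27,104)])
E
```

```text
(500, 200, 200, 90) [-0.61  0.66  0.24  1.9  -0.26  0.62  1.36] err mm [ 0. -0. -0.] 11
(500, 200, 200, 140) [-0.46  0.64 -0.01  1.89  0.01  0.61  1.96] err mm [ 0. -0.  0.] 6
(500, 200, 200, 180) [-0.33  0.65 -0.22  1.88  0.22  0.63  2.45] err mm [ 0. -0.  0.] 5
(500, 200, 200, 220) [ 0.    0.75 -0.81  1.87  0.73  0.84  2.66] err mm [ 0. -0.  0.] 5
(500, 200, 200, 180) [-0.1   0.7  -0.62  1.87  0.58  0.75  2.1 ] err mm [-0.  0. -0.] 5
(430, 95, 100, 180) [-0.14  0.76 -0.29  2.24  0.91  0.25  1.9 ] err mm [-0. -0. -0.] 4
(426, 91, 22, 180) [-0.05  0.96 -0.42  2.27  1.68  0.34  1.15] err mm [-0. -0. -0.] 2
(430, 95, 100, 180) [ 0.05  0.82 -0.61  2.23  1.17  0.47  1.62] err mm [ 0. -0.  0.] 2
(630, 317, 80, 104) [-0.3   1.04 -0.48  1.4   0.56  0.84  0.86] err mm [-0. -0. -0.] 9
(630, 317, 27, 104) [-0.32  1.11 -0.45  1.4   0.59  0.77  0.84] err mm [-0. -0. -0.] 2
```

```bash
python3 -m handwheel '{"deltas": [[[-20,4,-20],-70,0.6],[[-52,4,-42],-70,0.6],[[-52,4,-42],-70,0.6],[[-52,4,-42],-70,0.6],[[-52,4,-42],-70,0.6],[[-52,4,-42],-70,0.6],[[-52,4,-42],-70,0.6],[[-52,4,-42],-70,0.6]]}'
python3 -m handwheel '{"deltas": [[[0,0,0],-70,0.6],[[0,0,0],-70,0.6],[[0,0,0],-70,0.6],[[0,0,0],-70,0.6],[[0,0,0],-70,0.6],[[0,0,0],-70,0.6],[[0,0,0],-70,0.6],[[0,0,0],-70,0.6]]}'
python3 q.py
python3 -m handwheel '{"deltas": [[[0,0,0],-70,0.6],[[0,0,0],-70,0.6],[[0,0,0],-70,0.6],[[0,0,0],-70,0.6],[[0,0,0],-70,0.6],[[0,0,0],-70,0.6],[[0,0,0],-70,0.6],[[0,0,0],-70,0.6]]}'
python3 q.py;python3 go.py 430 95 100 179.3
```

```text
t: 12.3
ee_pos: [0.5013, 0.1912, 0.2007]
ee_rot: [-0.583, -3.066, 0.011]
ft_force: [-1.2, 0.1, -0.0]
grip_width: 0.0532
grasp_force: 0.0
t: 13.1
ee_pos: [0.5012, 0.1912, 0.2008]
ee_rot: [1.25, -2.859, -0.009]
ft_force: [1.0, -0.8, -0.6]
grip_width: 0.0527
grasp_force: 0.0
[-0.448  0.649  0.003  1.871 -0.014  0.643  1.96 ]
t: 13.9
ee_pos: [0.5012, 0.1915, 0.2013]
ee_rot: [2.654, -1.655, -0.023]
ft_force: [0.0, -0.4, -2.2]
grip_width: 0.0528
grasp_force: 0.0
[-0.113  0.696 -0.561  1.853  0.507  0.759  2.645]
t 13.9 delta [ 55.9 104.4 103.1] turn 26.8 head -153.9 pos [501.2 191.5 201.3] q7 2.64 F [ 0.  -0.4 -2.2] w 0.0528 0.0
```

```bash
python3 -m handwheel '{"deltas": [[[10,20,20],8,0.6],[[20,45,45],16,0.6],[[35,70,70],24,0.6],[[50,95,90],26.8,0.6],[[56,104,103],26.8,0.6],[[56,104,103],26.8,0.6],[[56,104,103],26.8,0.6]]}'
python3 q.py;python3 go.py 426.2 90.7 22 179.3; python3 -c "
from h import *
print(R.from_rotvec(arm.sense()['ee_rot']).as_matrix().round(4))"
```

```text
t: 14.6
ee_pos: [0.4315, 0.0965, 0.1005]
ee_rot: [2.19, -2.231, -0.018]
ft_force: [-0.2, 1.0, -0.3]
grip_width: 0.0529
grasp_force: 0.0
[-0.192  0.761 -0.208  2.207  0.605  0.245  2.186]
t 14.6 delta [ 5.7  3.7 78.6] turn -0.4 head 178.9 pos [431.5  96.5 100.5] q7 2.19 F [-0.2  1.  -0.3] w 0.0529 0.0
[[-0.0188 -0.9996 -0.019 ]
 [-0.9998  0.0189 -0.0022]
 [ 0.0026  0.019  -0.9998]]
```

```bash
python3 -m handwheel '{"deltas": [[[5.5,3.5,20],-0.4,0.6],[[5.5,3.5,45],-0.4,0.6],[[5.5,3.5,60],-0.4,0.6],[[5.5,3.5,70],-0.4,0.6],[[5.5,3.5,70],-0.4,0.6],[[5.5,3.5,70],-0.4,0.6]]}'
python3 q.py;python3 go.py 426.2 90.7 22 179.3
```

```text
t: 15.2
ee_pos: [0.4289, 0.092, 0.0312]
ee_rot: [2.201, -2.225, -0.016]
ft_force: [-0.6, -0.2, -0.9]
grip_width: 0.0527
grasp_force: 0.0
[-0.277  0.912 -0.06   2.241  1.451  0.044  1.366]
t 15.2 delta [1.4 2.5 9.3] turn 0.1 head 179.4 pos [428.9  92.   31.2] q7 1.37 F [-0.6 -0.2 -0.9] w 0.0527 0.0
```

```bash
python3 -m handwheel '{"deltas": [[[1.4,2.5,5],0,0.6],[[1.4,2.5,9],0,0.6],[[1.4,2.5,9],0,0.6],[[1.4,2.5,9],0,0.6],[[1.4,2.5,9],0,0.6]]}'
python3 q.py;python3 go.py 426.2 90.7 22 179.3; python3 look.py g4 426 100 20
```

```text
t: 15.7
ee_pos: [0.4256, 0.0893, 0.0226]
ee_rot: [2.198, -2.224, -0.015]
ft_force: [0.7, -0.1, -0.3]
grip_width: 0.0526
grasp_force: 0.0
[-0.213  0.932 -0.159  2.247  1.683  0.126  1.135]
t 15.7 delta [-1.4 -0.6  0.6] turn 0.0 head 179.3 pos [425.6  89.3  22.6] q7 1.14 F [ 0.7 -0.1 -0.3] w 0.0526 0.0
```

View pics/g4.png

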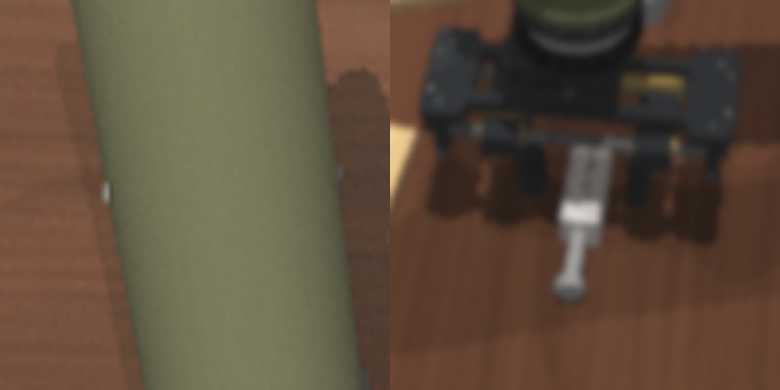

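```bash
python3 -m handwheel '{"deltas": [[[0,0,0],0,0.3],[[0,0,0],0,0.2],[[0,0,0],0,0.2],[[0,0,0],0,0.2],[[0,0,0],0,0.15],[[0,0,0],0,0.15],[[0,0,0],0,0.15],[[0,0,0],0,0.15]]}' 25
python3 go.py 426.2 90.7 22 179.3
python3 -m handwheel '{"deltas": [[[0,0,-5],0,0.15],[[0,0,-20],0,0.15],[[0,0,-40],0,0.15],[[0,0,-60],0,0.15],[[0,0,-60],0,0.15],[[0,0,-60],0,0.15]]}'
python3 q.py; python3 go.py 605 312 80 103.9
```

```text
t: 16.6
ee_pos: [0.425, 0.0888, 0.0223]
ee_rot: [2.198, -2.223, -0.015]
ft_force: [0.3, 1.2, 1.3]
grip_width: 0.024
grasp_force: 25.0
t 16.6 delta [-1.9 -1.1  0.2] turn 0.0 head 179.3 pos [425.   88.8  22.3] q7 1.13 F [0.3 1.2 1.3] w 0.024 24.960890114307404
t: 17.2
ee_pos: [0.4265, 0.0887, 0.0823]
ee_rot: [2.197, -2.226, -0.015]
ft_force: [0.2, -0.1, -1.3]
grip_width: 0.0238
grasp_force: 24.9
[-0.08   0.813 -0.372  2.23   1.063  0.304  1.74 ]
t 17.2 delta [-225.6 -175.6   -1.5] turn 75.4 head 179.3 pos [426.5  88.7  82.3] q7 1.74 F [ 0.2 -0.1 -1.3] w 0.0238 24.944393634796143
```

```bash
python3 -m handwheel '{"deltas": [[[-15,-12,-8],8,0.15],[[-45,-36,-8],16,0.15],[[-75,-60,-8],24,0.15],[[-105,-84,-8],32,0.15],[[-140,-110,-8],40,0.15],[[-170,-135,-8],48,0.15],[[-200,-156,-8],56,0.15],[[-218,-170,-8],64,0.15]]}'
python3 go.py 604.3 311.6 80 103.9
```

```text
t: 18.0
ee_pos: [0.5995, 0.3074, 0.084]
ee_rot: [0.68, -3.05, 0.004]
ft_force: [-0.1, -0.3, -1.8]
grip_width: 0.0235
grasp_force: 24.9
t 18.0 delta [-6.2  1.8  3.9] turn 11.2 head 115.1 pos [599.5 307.4  84. ] q7 1.14 F [-0.1 -0.3 -1.8] w 0.0235 24.939613044261932
```

```bash
python3 -m handwheel '{"deltas": [[[-5,1,0],8,0.15],[[-5,1,10],10,0.15],[[-5,1,20],10,0.15],[[-5,1,30],10,0.15],[[-5,1,30],10,0.15],[[-5,1,30],10,0.15]]}'
python3 go.py 604.3 311.6 28.5 103.9; python3 look.py g5 628 317 20
```

```text
t: 18.6
ee_pos: [0.602, 0.3075, 0.0554]
ee_rot: [0.417, -3.094, 0.004]
ft_force: [0.9, 0.6, -1.1]
grip_width: 0.0242
grasp_force: 24.9
t 18.6 delta [-3.9  3.3 26.8] turn 1.5 head 105.4 pos [602.  307.5  55.4] q7 1.0 F [ 0.9  0.6 -1.1] w 0.0242 24.944571554660797
```

View pics/g5.png

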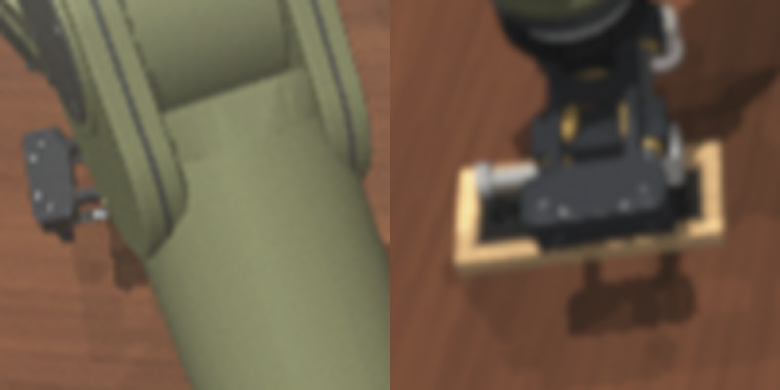

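```bash
python3 -m handwheel '{"deltas": [[[-4,3.3,0],1.5,0.15],[[-4,3.3,5],1.5,0.15],[[-4,3.3,10],1.5,0.15],[[-4,3.3,10],1.5,0.15],[[-4,3.3,10],1.5,0.15]]}'
python3 go.py 604.3 311.6 28.5 103.9
python3 -c "
from h import *
i=arm.get_image('side');s=arm.sense();m=R.from_rotvec(s['ee_rot']).as_matrix()
g=np.cross(m[:,1],[0,0,1]);c=s['ee_pos']
uz=s['ee_pos'][2]-.0223
e=[(c+g*(.0244+.0555))[:2],(c-g*(.0244*0+.031))[:2]]
print('gauge ends px',[w2p('side',[*a,uz+.013]).round(1) for a in e])
p=w2p('side',[.628,.317,.02])[0];a=np.radians(13.9)
for k in(62.5,-62.5): print('recess end floor-rim',w2p('side',[.628+k/1000*np.cos(a),.3175+k/1000*np.sin(a),.014]))
cv2.imwrite('pics/g6.png',cv2.resize(cv2.getRectSubPix(i,(100,75),tuple(map(float,p))),(800,600),interpolation=2));print('crop origin',p-[50,37.5])"
```

```text
t: 19.2
ee_pos: [0.6048, 0.312, 0.0457]
ee_rot: [0.376, -3.1, 0.004]
ft_force: [0.8, 0.4, -0.7]
grip_width: 0.0236
grasp_force: 24.9
t 19.2 delta [ 0.2 -0.2 17.2] turn -0.1 head 103.8 pos [604.8 312.   45.7] q7 0.98 F [ 0.8  0.4 -0.7] w 0.0236 24.9444642663002
gauge ends px [array([[167.6, 313.3]]), array([[219.6, 307.5]])]
recess end floor-rim [[166.70220956 318.85352984]]
recess end floor-rim [[224.48408287 312.2760158 ]]
crop origin [145.3938609  276.45301998]
```

View pics/g6.png

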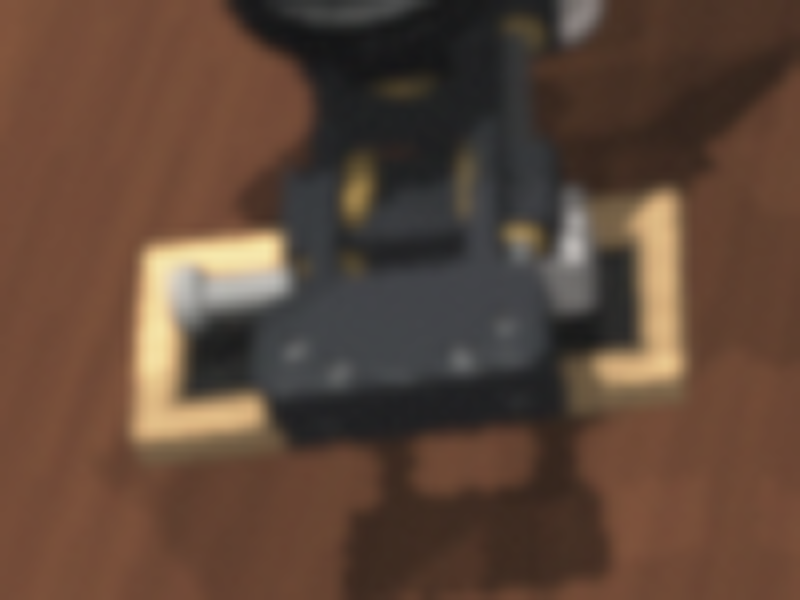

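```bash
python3 -m handwheel '{"deltas": [[[2,0,4],0,0.15],[[2,0,8],0,0.15],[[2,0,12],0,0.15],[[2,0,14],0,0.15],[[2,0,15.5],0,0.15],[[2,0,16.5],0,0.15],[[2,0,17],0,0.15],[[2,0,17],0,0.15]]}'
```

```text
t: 20.05
ee_pos: [0.6028, 0.3117, 0.0291]
ee_rot: [0.376, -3.101, 0.003]
ft_force: [0.0, -0.1, -1.5]
grip_width: 0.0237
grasp_force: 24.9
```

```bash
python3 -m handwheel '{"deltas": [[[0,0,0.5],0,0.15],[[0,0,1],0,0.15],[[0,0,1.5],0,0.15],[[0,0,1.5],0,0.15],[[0,0,1.5],0,0.15]]}'
python3 -m handwheel '{"deltas": [[[0,0,0.5],0,0.15],[[0,0,0.7],0,0.15],[[0,0,0.7],0,0.15]]}'
```

```text
t: 20.55
ee_pos: [0.6028, 0.3117, 0.0278]
ee_rot: [0.376, -3.101, 0.003]
ft_force: [-1.2, -0.6, 1.1]
grip_width: 0.0237
grasp_force: 24.9
t: 20.85
ee_pos: [0.6027, 0.3117, 0.0276]
ee_rot: [0.376, -3.101, 0.003]
ft_force: [-2.3, -2.2, 4.7]
grip_width: 0.0237
grasp_force: 25.0
```

Contact. Release, lift, and plan the large weight.

```bash
python3 -m handwheel '{"deltas": [[[0,0,-0.4],0,0.3],[[0,0,-0.4],0,0.4],[[0,0,-0.4],0,0.5],[[0,0,-0.4],0,0.5],[[0,0,-20],0,0.5],[[0,0,-50],0,0.5],[[0,0,-80],0,0.6],[[0,0,-80],0,0.6]]}'
python3 - <<'E'
from kin import *; from bench import arm
q=np.array(arm.sense()['joint_positions']); print(q.round(2))
for h in(90,100,70): print(h); sim(q,[(450,-80,120,h),(417.7,-90,60,h),(417.7,-90,44,h),(417.7,-90,21,h),(417.7,-90,100,h),(594,95,100,h),(594,95,26,h),(594,95,120,h),(428,298,100,h),(428,298,22,h),(428,298,100,h),(450,0,120,h),(612,-322,100,h),(612,-322,26,h)])
E
```

```text
t: 21.65
ee_pos: [0.6073, 0.3141, 0.113]
ee_rot: [0.377, -3.11, -0.004]
ft_force: [1.4, 0.2, 0.2]
grip_width: 0.0531
grasp_force: 0.0
[-0.39  0.94 -0.3   1.46  0.33  0.79  1.  ]
90
(450, -80, 120, 90) [ 0.2   0.72 -0.19  2.18  0.49  0.28  1.15] err mm [ 0. -0.  0.] 9
(417.7, -90, 60, 90) [ 0.27  0.85 -0.26  2.3   1.51  0.19  0.16] err mm [-0.  0. -0.] 3
(417.7, -90, 44, 90) [ 0.32  0.9  -0.33  2.29  1.65  0.26  0.02] err mm [-0.  0. -0.] 1
(417.7, -90, 21, 90) [ 0.36  0.96 -0.41  2.29  1.77  0.34 -0.09] err mm [-0.  0. -0.] 1
(417.7, -90, 100, 90) [ 0.45  0.8  -0.56  2.27  1.21  0.42  0.43] err mm [ 0. -0.  0.] 2
(594, 95, 100, 90) [ 0.16  0.96 -0.73  1.74  0.87  0.8   0.57] err mm [ 0. -0.  0.] 6
(594, 95, 26, 90) [ 0.12  1.06 -0.64  1.76  0.98  0.68  0.48] err mm [-0.  0. -0.] 2
(594, 95, 120, 90) [ 0.17  0.93 -0.75  1.73  0.84  0.83  0.59] err mm [ 0. -0.  0.] 2
(428, 298, 100, 90) [-0.31  0.87 -0.65  1.99  0.94  0.61 -0.04] err mm [-0. -0. -0.] 6
(428, 298, 22, 90) [-0.39  0.99 -0.51  2.01  1.14  0.47 -0.22] err mm [-0. -0. -0.] 2
(428, 298, 100, 90) [-0.31  0.88 -0.66  1.99  0.9
[... 2043 characters left out ...]
. -0.  0.] 6
(594, 95, 26, 70) [ 0.12  1.06 -0.65  1.76  0.98  0.68  0.13] err mm [-0.  0. -0.] 2
(594, 95, 120, 70) [ 0.17  0.93 -0.75  1.73  0.84  0.83  0.24] err mm [ 0. -0.  0.] 2
(428, 298, 100, 70) [-0.31  0.87 -0.65  1.99  0.94  0.61 -0.39] err mm [-0. -0. -0.] 6
(428, 298, 22, 70) [-0.39  0.99 -0.51  2.01  1.14  0.47 -0.57] err mm [-0. -0. -0.] 2
(428, 298, 100, 70) [-0.31  0.88 -0.66  1.99  0.95  0.62 -0.39] err mm [0. 0. 0.] 2
(450, 0, 120, 70) [ 0.29  0.78 -0.64  2.19  1.04  0.51  0.05] err mm [ 0. -0.  0.] 6
(612, -322, 100, 70) [ 0.78  1.06 -0.78  1.43  0.82  0.99  1.02] err mm [ 0. -0.  0.] 8
(612, -322, 26, 70) [ 0.76  1.16 -0.72  1.45  0.9   0.89  0.97] err mm [-0.  0. -0.] 2
```

```bash
python3 go.py 450 -80 120 100
```

```text
t 21.65 delta [ 246.9 -345.1   -6. ] turn 3.8 head 103.8 pos [607.3 314.1 113. ] q7 1.0 F [1.4 0.2 0.2] w 0.0531 0.0
```

```bash
python3 -m handwheel '{"deltas": [[[25,-35,-6],0,0.8],[[53,-75,-6],0,1],[[82,-115,-6],0,1],[[110,-155,-6],0,1],[[138,-195,-6],0,1],[[167,-235,-6],0,1],[[196,-275,-6],4,1],[[222,-312,-6],4,1]]}'
python3 go.py 417.7 -90 100 100;python3 look.py g7 628 317 20
```

```text
t: 22.45
ee_pos: [0.4624, -0.0461, 0.1176]
ee_rot: [0.265, -3.113, 0.006]
ft_force: [0.5, -1.1, -0.1]
grip_width: 0.0881
grasp_force: 0.0
t 22.45 delta [ 51.2 -35.7  18.6] turn -0.3 head 99.7 pos [462.4 -46.1 117.6] q7 1.23 F [ 0.5 -1.1 -0.1] w 0.0881 0.0
```

View pics/g7.png

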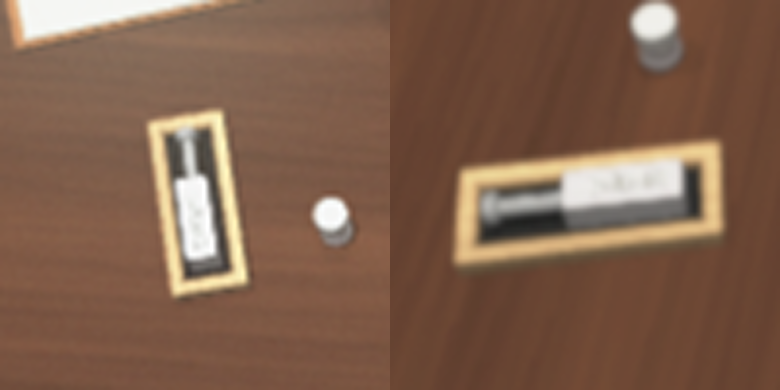

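```bash
python3 -m handwheel '{"deltas": [[[25,-18,8],0,1],[[42,-28,15],0,1],[[42,-28,15],0,1],[[42,-28,15],0,1]]}'
python3 q.py; python3 go.py 417.7 -90 60 100
```

```text
t: 22.95
ee_pos: [0.4278, -0.078, 0.103]
ee_rot: [0.269, -3.114, 0.003]
ft_force: [1.0, 0.2, -0.4]
grip_width: 0.0882
grasp_force: 0.0
[ 0.173  0.75  -0.164  2.232  0.571  0.215  1.234]
t 22.95 delta [ 11.3 -10.1  43.2] turn -0.1 head 99.9 pos [427.8 -78.  103. ] q7 1.23 F [ 1.   0.2 -0.4] w 0.0882 0.0
```

```bash
python3 -m handwheel '{"deltas": [[[11,-10,0],0,1],[[11,-10,20],0,1],[[11,-10,38],0,1],[[11,-10,38],0,1],[[11,-10,38],0,1]]}'
python3 q.py; python3 go.py 417.7 -90 24 100
```

```text
t: 23.45
ee_pos: [0.4169, -0.0906, 0.0652]
ee_rot: [0.269, -3.112, 0.004]
ft_force: [0.3, -0.4, 0.2]
grip_width: 0.0882
grasp_force: 0.0
[ 0.129  0.834 -0.045  2.272  0.631  0.067  1.212]
t 23.45 delta [-1.7  0.5 41.1] turn -0.1 head 99.9 pos [416.9 -90.6  65.2] q7 1.21 F [ 0.3 -0.4  0.2] w 0.0882 0.0
```

```bash
python3 -m handwheel '{"deltas": [[[-1.5,0.5,4],0,1],[[-1.5,0.5,8],0,1],[[-1.5,0.5,12],0,1],[[-1.5,0.5,14],0,1],[[-1.5,0.5,14],0,1],[[-1.5,0.5,14],0,1]]}'
python3 q.py; python3 go.py 417.7 -90 24 100
```

```text
t: 24.05
ee_pos: [0.4183, -0.0901, 0.0513]
ee_rot: [0.268, -3.113, 0.004]
ft_force: [0.7, 0.9, 0.4]
grip_width: 0.0879
grasp_force: 0.0
[ 0.127  0.866 -0.044  2.272  1.087  0.044  0.754]
t 24.05 delta [ 0.1  0.2 27.3] turn -0.2 head 99.8 pos [418.3 -90.1  51.3] q7 0.75 F [0.7 0.9 0.4] w 0.0879 0.0
```

Working as planned; continue down and view before closing.

```bash
python3 -m handwheel '{"deltas": [[[0,0,5],0,1],[[0,0,10],0,1],[[0,0,15],0,1],[[0,0,20],0,1],[[0,0,25],0,1],[[0,0,27],0,1],[[0,0,27],0,1],[[0,0,27],0,1]]}'
python3 q.py; python3 go.py 417.7 -90 24 100
```

```text
t: 24.85
ee_pos: [0.4175, -0.0902, 0.0242]
ee_rot: [0.268, -3.112, 0.005]
ft_force: [1.0, -0.1, -0.2]
grip_width: 0.0879
grasp_force: 0.0
[ 0.251  0.933 -0.244  2.268  1.703  0.203  0.138]
t 24.85 delta [-0.3  0.2  0.2] turn -0.2 head 99.8 pos [417.5 -90.2  24.2] q7 0.14 F [ 1.  -0.1 -0.2] w 0.0879 0.0
```

```bash
python3 -m handwheel '{"deltas": [[[0,0,0],0,0.7],[[0,0,0],0,0.66],[[0,0,0],0,0.6],[[0,0,0],0,0.5],[[0,0,0],0,0.5],[[0,0,0],0,0.5],[[0,0,0],0,0.5]]}' 45
python3 go.py 417.7 -90 24 100
python3 -m handwheel '{"deltas": [[[0,0,-3],0,0.5],[[0,0,-10],0,0.5],[[0,0,-20],0,0.5],[[0,0,-35],0,0.5],[[0,0,-55],0,0.5],[[0,0,-65],0,0.5],[[0,0,-65],0,0.5],[[0,0,-65],0,0.5]]}'
python3 q.py; python3 go.py 594 94.8 90 100
```

```text
t: 25.55
ee_pos: [0.4174, -0.0896, 0.024]
ee_rot: [0.269, -3.112, 0.003]
ft_force: [-0.5, 1.2, 1.1]
grip_width: 0.0536
grasp_force: 45.0
t 25.55 delta [-0.3 -0.4 -0. ] turn -0.1 head 99.9 pos [417.4 -89.6  24. ] q7 0.14 F [-0.5  1.2  1.1] w 0.0536 45.01673079513694
t: 26.35
ee_pos: [0.4184, -0.0905, 0.0886]
ee_rot: [0.266, -3.112, 0.005]
ft_force: [-0.9, -0.1, -5.2]
grip_width: 0.0541
grasp_force: 45.0
[ 0.33   0.797 -0.37   2.25   1.075  0.305  0.746]
t 26.35 delta [-204.5  152.8   -5.4] turn -0.2 head 99.8 pos [418.4 -90.5  88.6] q7 0.75 F [-0.9 -0.1 -5.2] w 0.0541 45.01212416922954
```

```bash
python3 look.py g8 417 -90 70
```

```text
(no output)
```

View pics/g8.png

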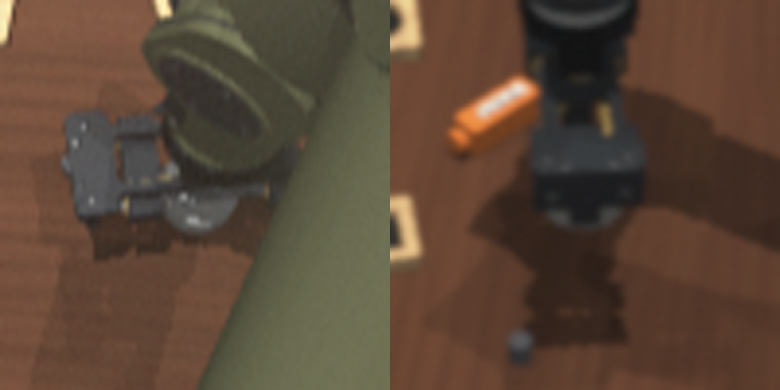

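```bash
python3 -m handwheel '{"deltas": [[[-15,10,-5],0,0.5],[[-40,28,-5],0,0.5],[[-70,52,-5],0,0.5],[[-100,75,-5],0,0.5],[[-130,98,-5],0,0.5],[[-160,120,-5],0,0.5],[[-185,138,-5],0,0.5],[[-200,149,-5],0,0.5]]}'
python3 -m handwheel '{"deltas": [[[0,0,0],0,0.5],[[0,0,10],0,0.5],[[0,0,25],0,0.5],[[0,0,35],0,0.5],[[0,0,35],0,0.5],[[0,0,35],0,0.5]]}'
python3 go.py 594 94.8 29 100
```

```text
t: 27.25
ee_pos: [0.5911, 0.0938, 0.0887]
ee_rot: [0.271, -3.111, 0.003]
ft_force: [-0.2, -0.0, -4.6]
grip_width: 0.054
grasp_force: 45.0
t: 27.85
ee_pos: [0.5891, 0.0905, 0.0545]
ee_rot: [0.267, -3.111, 0.005]
ft_force: [-0.7, 0.7, -4.8]
grip_width: 0.0539
grasp_force: 45.0
t 27.85 delta [-6.1  3.5 25.4] turn -0.2 head 99.8 pos [589.1  90.5  54.5] q7 0.81 F [-0.7  0.7 -4.8] w 0.0539 45.01237749970869
```

```bash
python3 -m handwheel '{"deltas": [[[-6,3.5,0],0,0.5],[[-6,3.5,8],0,0.5],[[-6,3.5,12],0,0.5],[[-6,3.5,12],0,0.5],[[-6,3.5,12],0,0.5]]}'
python3 go.py 594 94.8 29 100; python3 look.py g9 594 95 20
```

```text
t: 28.35
ee_pos: [0.5945, 0.0952, 0.0428]
ee_rot: [0.268, -3.111, 0.005]
ft_force: [-0.5, -0.2, -4.9]
grip_width: 0.054
grasp_force: 45.0
t 28.35 delta [ 0.3 -0.3 13.8] turn -0.2 head 99.8 pos [594.5  95.2  42.8] q7 0.8 F [-0.5 -0.2 -4.9] w 0.054 45.012180585270016
```

View pics/g9.png

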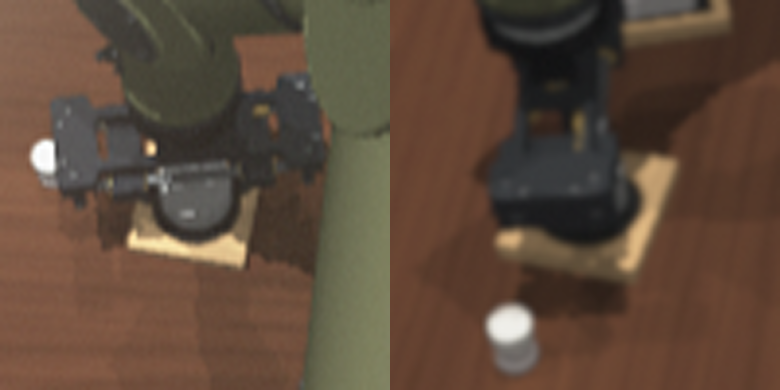

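```bash
python3 -m handwheel '{"deltas": [[[0,0,4],0,0.5],[[0,0,7],0,0.5],[[0,0,9.5],0,0.5],[[0,0,11],0,0.5],[[0,0,12],0,0.5],[[0,0,12.5],0,0.5],[[0,0,12.5],0,0.5]]}'
python3 -m handwheel '{"deltas": [[[0,0,0.5],0,0.5],[[0,0,1],0,0.5],[[0,0,1.5],0,0.5],[[0,0,1.5],0,0.5],[[0,0,1.5],0,0.5]]}'
```

```text
t: 29.15
ee_pos: [0.5945, 0.0954, 0.0305]
ee_rot: [0.268, -3.112, 0.004]
ft_force: [0.3, -0.0, -4.0]
grip_width: 0.0543
grasp_force: 45.0
t: 29.65
ee_pos: [0.5945, 0.0954, 0.0291]
ee_rot: [0.268, -3.112, 0.004]
ft_force: [-0.9, -0.1, -3.4]
grip_width: 0.0541
grasp_force: 45.0
```

```bash
python3 -m handwheel '{"deltas": [[[0,0,0.5],0,0.5],[[0,0,0.8],0,0.5],[[0,0,0.8],0,0.5],[[0,0,0.8],0,0.5]]}'
```

```text
t: 30.05
ee_pos: [0.5945, 0.0953, 0.0291]
ee_rot: [0.268, -3.112, 0.005]
ft_force: [-2.3, -0.8, 5.7]
grip_width: 0.0543
grasp_force: 45.0
```

```bash
python3 -m handwheel '{"deltas": [[[0,0,-0.4],0,0.65],[[0,0,-0.4],0,0.75],[[0,0,-0.4],0,0.85],[[0,0,-0.4],0,0.9],[[0,0,-20],0,0.9],[[0,0,-50],0,0.9],[[0,0,-80],0,0.9],[[0,0,-80],0,0.9]]}'
python3 go.py 428 297.8 100 100
```

```text
t: 30.85
ee_pos: [0.5983, 0.097, 0.1119]
ee_rot: [0.268, -3.119, 0.001]
ft_force: [-0.4, 0.1, -0.2]
grip_width: 0.0796
grasp_force: 0.0
t 30.85 delta [133.4 226.9  13.4] turn -0.2 head 99.8 pos [598.3  97.  111.9] q7 0.87 F [-0.4  0.1 -0.2] w 0.0796 0.0
```

```bash
python3 -m handwheel '{"deltas": [[[15,25,10],0,0.7],[[38,65,13],0,0.7],[[62,105,13],0,0.7],[[85,145,13],0,0.7],[[108,185,13],0,0.7],[[125,213,13],0,0.7],[[131,223,13],0,0.7],[[131,223,13],0,0.7]]}'
python3 q.py;python3 go.py 428 297.8 60 100;python3 look.py g10 594 95 20
```

```text
t: 31.65
ee_pos: [0.4273, 0.2942, 0.097]
ee_rot: [0.273, -3.111, 0.004]
ft_force: [-0.2, -0.9, -0.6]
grip_width: 0.0618
grasp_force: 0.0
[-0.387  0.847 -0.503  1.977  0.767  0.532  0.31 ]
t 31.65 delta [-2.   3.5 37. ] turn 0.0 head 100.0 pos [427.3 294.2  97. ] q7 0.31 F [-0.2 -0.9 -0.6] w 0.0618 0.0
```

View pics/g10.png

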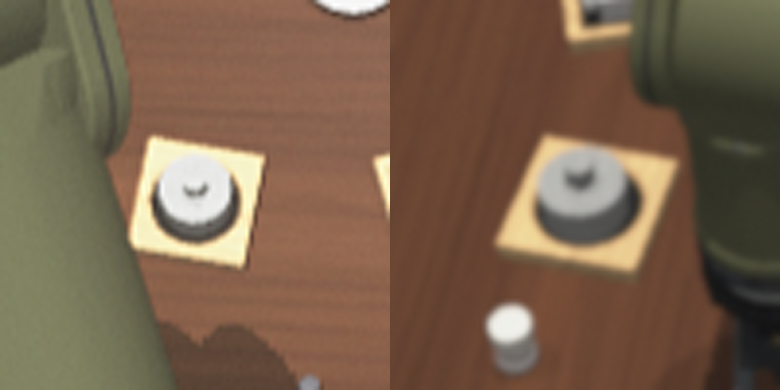

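The large weight sits upright within its recess. (Top view centre about (195,195).) Now the small weight.

```bash
python3 -m handwheel '{"deltas": [[[-2,2,0],0,0.7],[[-2,2,20],0,0.7],[[-2,2,35],0,0.7],[[-2,2,35],0,0.7],[[-2,2,35],0,0.7]]}'
python3 go.py 428 297.8 23 100
```

```text
t: 32.25
ee_pos: [0.4303, 0.2942, 0.0622]
ee_rot: [0.265, -3.112, 0.005]
ft_force: [0.1, 0.4, 0.1]
grip_width: 0.062
grasp_force: 0.0
t 32.25 delta [ 1.   4.1 39.3] turn -0.3 head 99.7 pos [430.3 294.2  62.2] q7 0.26 F [0.1 0.4 0.1] w 0.062 0.0
```

```bash
python3 -m handwheel '{"deltas": [[[1.5,4,0],0,0.7],[[1.5,4,10],0,0.7],[[1.5,4,20],0,0.7],[[1.5,4,30],0,0.7],[[1.5,4,39],0,0.7],[[1.5,4,39],0,0.7],[[1.5,4,39],0,0.7]]}'
python3 go.py 428 297.8 23 100
```

```text
t: 32.95
ee_pos: [0.4264, 0.2986, 0.023]
ee_rot: [0.268, -3.111, 0.005]
ft_force: [-0.1, 0.6, -0.4]
grip_width: 0.0616
grasp_force: 0.0
t 32.95 delta [-1.5 -1.1 -0.1] turn -0.1 head 99.9 pos [426.4 298.6  23. ] q7 0.19 F [-0.1  0.6 -0.4] w 0.0616 0.0
```

```bash
python3 -m handwheel '{"deltas": [[[-1.5,-1,0],0,0.7],[[-1.5,-1,0],0,0.5],[[-1.5,-1,0],0,0.45],[[-1.5,-1,0],0,0.35],[[-1.5,-1,0],0,0.35],[[-1.5,-1,0],0,0.35],[[-1.5,-1,0],0,0.35],[[-1.5,-1,0],0,0.35]]}' 35
python3 go.py 428 297.8 23 100
python3 -m handwheel '{"deltas": [[[0,0,-3],0,0.35],[[0,0,-10],0,0.35],[[0,0,-25],0,0.35],[[0,0,-45],0,0.35],[[0,0,-70],0,0.35],[[0,0,-80],0,0.35],[[0,0,-80],0,0.35],[[0,0,-80],0,0.35]]}'
python3 go.py 470 0 103 100
```

```text
t: 33.75
ee_pos: [0.4284, 0.298, 0.0235]
ee_rot: [0.268, -3.112, 0.004]
ft_force: [-0.9, -0.2, 4.5]
grip_width: 0.0382
grasp_force: 35.0
t 33.75 delta [ 0.4 -0.2  0.5] turn -0.2 head 99.8 pos [428.4 298.   23.5] q7 0.19 F [-0.9 -0.2  4.5] w 0.0382 35.00128090381622
t: 34.55
ee_pos: [0.4295, 0.2977, 0.1028]
ee_rot: [0.268, -3.111, 0.005]
ft_force: [-0.2, 0.4, -3.7]
grip_width: 0.0382
grasp_force: 35.0
t 34.55 delta [  10.9 -300.3    0.5] turn -0.2 head 99.8 pos [429.5 297.7 102.8] q7 0.32 F [-0.2  0.4 -3.7] w 0.0382 34.999056458473206
```

```bash
python3 -m handwheel '{"deltas": [[[-2,-30,0],0,0.35],[[-5,-75,0],0,0.35],[[-8,-120,0],0,0.35],[[-11,-165,0],0,0.35],[[-14,-210,0],0,0.35],[[-17,-255,0],0,0.35],[[-20,-300,0],0,0.35],[[-23,-340,0],0,0.35]]}'
python3 go.py 612.3 -321.8 100 100
```

```text
t: 35.35
ee_pos: [0.5098, -0.0356, 0.1019]
ee_rot: [0.266, -3.109, 0.005]
ft_force: [0.7, 1.1, -3.5]
grip_width: 0.038
grasp_force: 35.0
t 35.35 delta [ -52.4 -299.5    1.2] turn -0.2 head 99.8 pos [509.8 -35.6 101.9] q7 0.9 F [ 0.7  1.1 -3.5] w 0.038 35.00007748603821
```

```bash
python3 -m handwheel '{"deltas": [[[-7,-42,0],0,0.35],[[-15,-87,0],0,0.35],[[-23,-132,0],0,0.35],[[-31,-177,0],0,0.35],[[-39,-222,0],0,0.35],[[-46,-262,0],0,0.35],[[-50,-285,0],0,0.35],[[-51,-294,0],0,0.35]]}'
python3 -m handwheel '{"deltas": [[[0,0,0],0,0.35],[[0,0,15],0,0.35],[[0,0,32],0,0.35],[[0,0,45],0,0.35],[[0,0,45],0,0.35],[[0,0,45],0,0.35]]}'
python3 go.py 612.3 -321.8 28.5 100
```

```text
t: 36.15
ee_pos: [0.6098, -0.3173, 0.1002]
ee_rot: [0.261, -3.11, 0.006]
ft_force: [-0.3, 0.4, -3.0]
grip_width: 0.0378
grasp_force: 35.0
t: 36.75
ee_pos: [0.6099, -0.3133, 0.057]
ee_rot: [0.269, -3.111, 0.003]
ft_force: [0.1, 0.1, -2.3]
grip_width: 0.0381
grasp_force: 35.0
t 36.75 delta [-1.4 -8.8 28.4] turn -0.1 head 99.9 pos [ 609.9 -313.3   57. ] q7 1.55 F [ 0.1  0.1 -2.3] w 0.0381 34.99894738197327
```

```bash
python3 -m handwheel '{"deltas": [[[-1.4,-8.5,0],0,0.35],[[-1.4,-8.5,8],0,0.35],[[-1.4,-8.5,15],0,0.35],[[-1.4,-8.5,15],0,0.35],[[-1.4,-8.5,15],0,0.35]]}'
python3 go.py 612.3 -321.8 28.5 100; python3 look.py g11 612 -322 20
```

```text
t: 37.25
ee_pos: [0.6125, -0.3219, 0.0423]
ee_rot: [0.268, -3.111, 0.003]
ft_force: [0.2, -0.3, -3.3]
grip_width: 0.0382
grasp_force: 35.0
t 37.25 delta [-0.1  0.1 13.8] turn -0.1 head 99.9 pos [ 612.5 -321.9   42.3] q7 1.56 F [ 0.2 -0.3 -3.3] w 0.0382 34.99892055988312
```

View pics/g11.png

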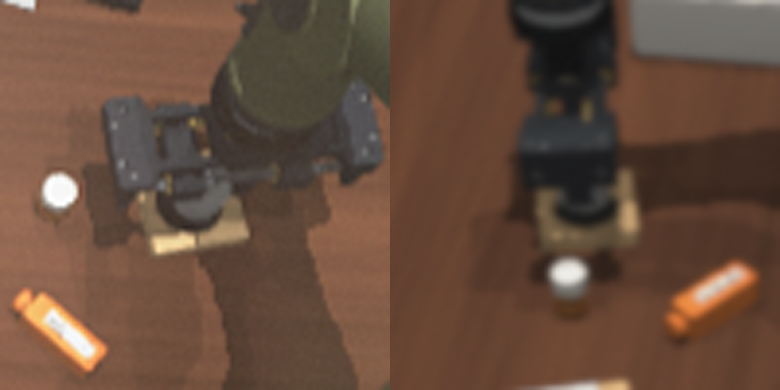

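```bash
python3 -m handwheel '{"deltas": [[[0,0,4],0,0.35],[[0,0,7],0,0.35],[[0,0,9.5],0,0.35],[[0,0,11],0,0.35],[[0,0,12],0,0.35],[[0,0,12.5],0,0.35],[[0,0,12.5],0,0.35]]}'
python3 -m handwheel '{"deltas": [[[0,0,0.5],0,0.35],[[0,0,1],0,0.35],[[0,0,1.3],0,0.35],[[0,0,1.3],0,0.35],[[0,0,1.3],0,0.35]]}'
```

```text
t: 38.05
ee_pos: [0.6125, -0.3222, 0.0301]
ee_rot: [0.268, -3.112, 0.004]
ft_force: [0.5, -0.0, -3.0]
grip_width: 0.0381
grasp_force: 35.0
t: 38.55
ee_pos: [0.6125, -0.3222, 0.0289]
ee_rot: [0.268, -3.112, 0.004]
ft_force: [0.5, 0.1, -2.7]
grip_width: 0.0379
grasp_force: 35.0
```

```bash
python3 -m handwheel '{"deltas": [[[0,0,0.4],0,0.35],[[0,0,0.8],0,0.35],[[0,0,0.8],0,0.35]]}'
python3 -m handwheel '{"deltas": [[[0,0,0.2],0,0.35],[[0,0,0.4],0,0.35],[[0,0,0.4],0,0.35]]}'
```

```text
t: 38.85
ee_pos: [0.6125, -0.3223, 0.0286]
ee_rot: [0.268, -3.112, 0.005]
ft_force: [-1.4, 0.5, 1.9]
grip_width: 0.0381
grasp_force: 35.0
t: 39.15
ee_pos: [0.6126, -0.3223, 0.0286]
ee_rot: [0.268, -3.112, 0.005]
ft_force: [-3.2, 0.5, 6.1]
grip_width: 0.0381
grasp_force: 35.0
```

```bash
python3 -m handwheel '{"deltas": [[[0,0,-0.5],0,0.45],[[0,0,-0.5],0,0.55],[[0,0,-0.5],0,0.65],[[0,0,-0.5],0,0.65],[[0,0,-20],0,0.7],[[0,0,-50],0,0.7],[[0,0,-90],0,0.7],[[0,0,-130],0,0.7]]}'
python3 -m handwheel '{"deltas": [[[50,0,-40],0,0.7],[[100,0,-40],0,0.7],[[150,0,-40],0,0.7],[[200,0,-40],0,0.7],[[200,0,-40],0,0.7],[[200,0,-40],0,0.7]]}'
python3 -c "
from h import *
i=arm.get_image('top'); j=arm.get_image('side')
a=cv2.resize(i[95:175,195:465],(800,237),interpolation=2); b=cv2.resize(j[110:340,150:330],(282,360),interpolation=2)
o=np.zeros((600,800,3),np.uint8); o[:237]=a; o[240:600,:282]=b; cv2.imwrite('pics/end.png',o)"
```

```text
t: 39.95
ee_pos: [0.6149, -0.3214, 0.1602]
ee_rot: [0.269, -3.112, 0.004]
ft_force: [0.7, -0.2, 0.6]
grip_width: 0.0617
grasp_force: 0.0
t: 40.55
ee_pos: [0.4167, -0.357, 0.2025]
ee_rot: [0.264, -3.112, 0.007]
ft_force: [0.8, 0.1, 0.9]
grip_width: 0.0618
grasp_force: 0.0
```

View pics/end.png

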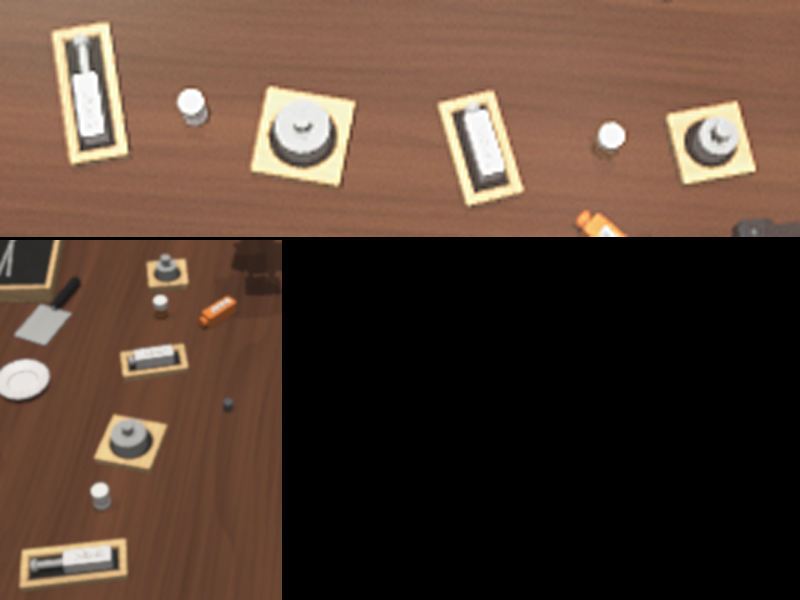

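```bash
python3 -m handwheel '{"deltas": [[[0,0,0],0,0.7],[[0,0,0],0,0.7],[[0,0,0],0,0.7]]}'; python3 -c "
from bench import arm
print(arm.close_job())"
```

```text
t: 40.95
ee_pos: [0.4197, -0.355, 0.2012]
ee_rot: [0.27, -3.113, 0.004]
ft_force: [-0.4, -0.4, -0.4]
grip_width: 0.0616
grasp_force: 0.0
the job is handed in; nothing more can be done
None
```

Both gauges and both weights were set gently into their matching nests and look flat and upright, with both plungers apparently as they started, in the final images; I handed the job in at about 41 s (no verdict returned).

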